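# Load the sweet crusher and hold its paddle at the third click

### The job

Pour all six boiled sweets out of the metal tumbler into the bowl of the countertop sweet crusher, and stand the empty tumbler back upright on the table, clear of the crusher. Only when that is done, press the crusher's spring-return paddle down past its first two clicks to the third, without going on to the end stop, and finish while still holding it there against its spring with the fingers: do not let go at the end. Leave the other goods on the table where they are.

Things in the scene. Friction and masses are not known exactly. Their poses are not given: they have to be found in the camera images.
- crusher: the countertop crusher, fixed to the table: a white box housing on rubber feet, 130 x 124 mm in plan, top 50 mm above the table, with an open round steel bowl on it. Origin on the table under the centre of bowl and housing; its -x axis points out of the side with the paddle (roughly to the robot's right, within 0.3 rad); z up. Beyond the work a higher table overhangs from about 0.65 m ahead of the robot, underside 0.28 m up
- bowl_floor (a point): centre of the bowl's inner floor, 62 mm above the table. The bowl is 120 mm across at the rim outside (114 mm inside), 84 mm at the bottom, wall 3 mm, rim 113 mm above the table. A small flat hub drawn at its centre is no obstacle
- bowl_mouth (a point): centre of the bowl's rim plane, 113 mm above the table
- paddle (a joint): paddle angle in rad: 0 at rest (raised), grows as pressed down. Clicks at 0.20, 0.40 and 0.60 (the third); end stop at 0.80, not to be reached. A spring returns it to 0 from anywhere when let go. Force needed at the bar: 3 to 8 N before the first click, rising to 7 to 13 N around the third, with a stiffer crest before each click and an easier stretch onto it. 0.53 to 0.68 counts as the third click; over 0.74 is too far
- paddle_bar (a point): centre of the paddle's black cross bar, to be pressed down: round, 16 mm thick, 44 mm long along the crusher's y, on a thin arm 60 mm from the hinge. Hinge at crusher x = -0.068 m, 45 mm above the table. At angle q the bar is 60 mm * cos(0.436 - q) in front of the hinge, 60 mm * sin(0.436 - q) above it: 70 mm over the table at rest, then 59, 47 and 35 mm at the clicks
- cup: the plain aluminium tumbler without handle, 90 mm high, round: straight, 62 mm across, up to 74 mm height, then flared to 68 mm at the rim; wall 3 mm, floor 4 mm, 0.08 to 0.17 kg empty. Origin at the centre of its underside, z axis towards its mouth. It starts upright on the table with the six sweets loose in it
- sweet0: one of six alike round white boiled sweets, balls of 15 mm diameter, 10 g; origin at its centre. Starts in the tumbler
- sweet1: one of six alike round white boiled sweets, balls of 15 mm diameter, 10 g; origin at its centre. Starts in the tumbler
- sweet2: one of six alike round white boiled sweets, balls of 15 mm diameter, 10 g; origin at its centre. Starts in the tumbler
- sweet3: one of six alike round white boiled sweets, balls of 15 mm diameter, 10 g; origin at its centre. Starts in the tumbler
- sweet4: one of six alike round white boiled sweets, balls of 15 mm diameter, 10 g; origin at its centre. Starts in the tumbler
- sweet5: one of six alike round white boiled sweets, balls of 15 mm diameter, 10 g; origin at its centre. Starts in the tumbler
- ribbon: bystander: ribbon spool lying flat, 73 mm across, 24 mm high, origin under its centre
- soap: bystander: rounded bar of soap, 60 x 85 x 28 mm, origin under its centre
- tape: bystander: roll of packing tape, 93 mm across, 48 mm high, origin under its centre
- jar: bystander: candle jar with wooden lid, 71 mm across, 98 mm high, origin under its centre
- trinket_box: bystander: small black box, 68 x 66 x 36 mm, origin under its centre
Things that resemble listed ones, but are neither listed nor needed, are in the scene too. What is shaped like the cup but black or orange is not meant.

How it is judged:
On the way, in this order (a step that is already met when the one before it is completed fails the run):
1. all six sweets lie in the crusher's bowl (horizontal distance between each of sweet0, sweet1, sweet2, sweet3, sweet4, sweet5 and bowl_floor below 0.055 m and z of sweet0 in the frame of bowl_floor between 0 and 0.055 m and z of sweet1 in the frame of bowl_floor between 0 and 0.055 m and z of sweet2 in the frame of bowl_floor between 0 and 0.055 m and z of sweet3 in the frame of bowl_floor between 0 and 0.055 m and z of sweet4 in the frame of bowl_floor between 0 and 0.055 m and z of sweet5 in the frame of bowl_floor between 0 and 0.055 m), for 0.2 s.
2. the tumbler stands upright on the table, let go (angle between cup's own z axis and vertical below 0.12 rad and height (world z) of cup between -0.008 and 0.008 m and linear speed of cup below 0.03 m/s and contact force between each of the fingers, the arm and cup below 0.1 N), for 0.2 s.
3. the paddle is pressed to its third click by the fingers (value of joint paddle between 0.53 and 0.68 rad and contact force between the fingers and crusher above 2 N), for 0.2 s.
At the end, for the whole second after the job is handed in: All six sweets are in the bowl (within 55 mm of its axis, at most 55 mm above its floor); the tumbler stands upright (0.12 rad), at rest on the table, touching neither robot nor crusher; the fingers hold the paddle at the third click (0.53 to 0.68 rad, pushing over 2 N) (all of step 1 and all of step 2 and all of step 3 and contact force between cup and crusher below 0.1 N); the arm keeps its last pose, push and grip.
It fails at once if the paddle was pressed before all sweets were in the bowl and the tumbler stood on the table (value of joint paddle above 0.12 rad and (not (horizontal distance between each of sweet0, sweet1, sweet2, sweet3, sweet4, sweet5 and bowl_floor below 0.055 m and z of sweet0 in the frame of bowl_floor between 0 and 0.055 m and z of sweet1 in the frame of bowl_floor between 0 and 0.055 m and z of sweet2 in the frame of bowl_floor between 0 and 0.055 m and z of sweet3 in the frame of bowl_floor between 0 and 0.055 m and z of sweet4 in the frame of bowl_floor between 0 and 0.055 m and z of sweet5 in the frame of bowl_floor between 0 and 0.055 m) or not (angle between cup's own z axis and vertical below 0.12 rad and height (world z) of cup between -0.008 and 0.008 m))).
It fails at once if the paddle was pressed on past the third click towards its end stop (over 0.74 rad) (value of joint paddle above 0.74 rad).
It fails at once if another article was moved by more than 30 mm or tipped (distance of any of ribbon, soap, tape, jar, trinket_box from where it was at the start of the episode above 0.03 m or angle between any of ribbon, soap, tape, jar, trinket_box's own z axis and vertical above 0.4 rad).
It also fails if it takes over 67 s, if anything falls off the work surface, if the arm or the gripper's body presses on something with over 40 N, if the wrist force passes 120 N, or if a joint passes its speed limit or range.

### The arm

A 6-joint arm with a two-finger parallel gripper is mounted at the origin on a cart in front of the work surface, level with it; the furniture and walls round the work are solid. World frame = base frame: x ahead of the robot, y to its left, z up, the work surface at z = 0. Lengths are in m, angles in rad, forces in N, time in s.
With the tool pointing down it reaches from about 0.35 to 0.975 m from the base axis. Payload 4.9 kg.
Tool frame: the origin (TCP) lies on the mounting face of the last link; the fingertips stand 173 mm ahead of it and the grasp point (between the pads) lies 155 mm ahead of it; x points along the fingers, z is the direction in which the jaws open and shut, and the axes are right-handed (so a half turn about x gives the same grasp; the last joint's range is limited). The gripper opens to 85 mm and grips with 20 to 120 N. Pads are 22 mm wide; open, the fingers measure 114 mm over their backs; the gripper's body (76 mm by 85 mm) begins 54 mm behind the grasp point. The pads swing forward as they close: fully open they stand 13 mm farther back than shut.
Start: joints at [1.09, 0.053, 1.613, -0, 1.476, -0.119], TCP at [0.221, 0.585, 0.405] pointing down, gripper open.
Joint ranges: [-3.01, 3.01], [-1.01, 2.22], [0.06, 2.58], [-1.02, 4.17], [0.09, 2.62], [-3.14, 3.14]. Speed limits (rad/s): [2.57, 2.57, 3.14, 3.14, 3.14, 3.14].

### API

Orientations are given as a rotation vector (axis times angle).
In Python, from station import get_obs, get_image, get_calibration, finish_job, look_for, masks_of, tip_of gives the robot as it stands.
- The arm moves only by the tool carry_out, never from a script. Its argument "increments" is a list of rows, each a list of 3 entries, a list of its own where there are three numbers: the turn, a rotation vector about the world's x, y, z in units of 0.1 rad (1.0 is 0.1 rad), then the shift along the world's x, y, z in units of 20 mm (1.0 is 20 mm), then the opening, from 0 (shut) to 1 (fully open). A call has 1 to 8 rows; each row shifts and turns the pose as measured when the row begins; what a row does not reach is not made up. A row lasts 1/10 s, in which the tool goes at most 50 mm and 8.59 degrees, less where a joint would pass 70% of its speed; a pose out of reach is approached as far as the arm can. A call with a number of a shift or a turn outside -1 to 1 is refused whole. A call with a gripper value outside its range is refused whole. The fingers move at their own pace and stop on an object; "squeeze" is the grip in N (left out, the last holds). Time passes only in rows, so rows that do not move let the fingers close. It gives the time, the measured TCP pose, the force and the opening at its end, in the units of the state.
- get_obs(): the state, without advancing time (a new reading comes with each control period).
- get_image(name): name is "scene" or "top"; returns (picture, depth): 420x560x3 uint8, blue, green, red; 420x560 float32, m along the optical axis (not along the pixel's ray), 0 where there is no reading.
- get_calibration(name): a dict with "fx", "fy", "cx", "cy" (pixels), "k1" (the pictures are not rectified: a ray, as slopes to the right and down, at radius r is drawn at 1 + k1 r^2 times it, then the intrinsics apply), "position" and "orientation" of the camera in the world. Camera axes: x right, y down, z forward; pixel columns grow to the right and rows downward; lengths in m; the calibration is good to about 2 mm. A picture is of the moment at which its call begins. get_calibration takes no time and is no camera call.
- finish_job(): hands the job in, once; it reports no verdict.
Trained networks look in the newest picture that a camera, given by its name, has taken for a name from the list of things; names that differ only in an ending like _2 or _b are one class to them, and where a whole thing is asked for, a point or a joint stands for the part that bears it (a point fixed in the world has none). Each returns a list of dicts, best first, with "p" (0 to 1); they miss things now and then, are a little off and sometimes report something else, mostly with a low value. They report only what shows in the picture. A call takes as long as a camera call. They do not tell look-alikes from the thing itself.
- look_for(camera, query): "centre" ([column, row] in pixels, amid what is visible of it).
- masks_of(camera, query): "region" (420x560 bool, what is visible of it) and "centre" ([column, row] in pixels, amid what is visible of it).
- tip_of(camera, query): "centre" ([column, row] in pixels: a listed point, or the origin of a listed thing).
The state is a dict: "t": time; "q": joint angles; "dq": joint speeds; "effort": joint torques, N m; "tool_pos": TCP position; "tool_rot": TCP orientation; "contact_force": force on the tool from outside, world axes, zero at the start; "wrist_torque": the same for the moment, N m; "opening": finger opening in m.
Only numpy, scipy, OpenCV 4.12 (cv2) and the standard library are available. Lean on these libraries where they do the work, as an engineer would, in place of code of your own. Each camera call takes 0.05 s, during which the arm holds its last target.

## Working session

There is one attempt and no reset: what is moved stays moved. The work goes in short steps, Python scripts to look and compute and a tool call to move; the robot and the scene stay as the last step left them, time stands still between calls to the robot, and variables do not carry over. Pictures are saved under pics/ and viewed, and the job is handed in when it is done.

Besides the shell and the picture viewer there is one more tool, called as a command line: name --argument value ..., lists and objects as JSON in quotes. carry_out: Moves the arm, as the interface text tells. Shifts and turns lie within -1 to 1; 1 stands for 20 mm of shift or 0.1 rad of turn. Its arguments: {"type":"object","properties":{"increments":{"type":"array","items":{"type":"array"}},"squeeze":{"type":"number"}},"required":["increments"]}

```bash
mkdir -p pics; ls; cat > h.py <<'E'
import numpy as np, cv2
from scipy.spatial.transform import Rotation as R
from station import *
def cal(n):
    c=get_calibration(n); return c
def rotm(c):
    o=np.array(c["orientation"],float)
    return o if o.shape==(3,3) else (R.from_rotvec(o).as_matrix() if o.size==3 else R.from_quat(o).as_matrix())
def K(c): return np.array([[c["fx"],0,c["cx"]],[0,c["fy"],c["cy"]],[0,0,1.]]), np.array([c["k1"],0,0,0,0.])
def rays(c,px):
    k,d=K(c); u=cv2.undistortPoints(np.array(px,float).reshape(-1,1,2),k,d).reshape(-1,2)
    return np.c_[u,np.ones(len(u))]
def at_depth(c,px,z): return rays(c,px)*np.reshape(z,(-1,1))@rotm(c).T+np.array(c["position"])
def at_z(c,px,z):
    r=rays(c,px)@rotm(c).T; p=np.array(c["position"]); return p+r*((z-p[2])/r[:,2:3])
def proj(c,P):
    M=rotm(c); k,d=K(c); return cv2.projectPoints((np.array(P,float).reshape(-1,3)-c["position"])@M,np.zeros(3),np.zeros(3),k,d)[0].reshape(-1,2)
E
python3 - <<'E'
from h import *
for n in("scene","top"):
    im,d=get_image(n); cv2.imwrite(f"pics/{n}0.png",im); np.save(n+"0.npy",d); print(n,get_calibration(n))
o=get_obs(); print(o)
E
```

```text
pics
scene {'fx': 462.4064395918678, 'fy': 462.4064395918678, 'cx': 278.5581260208573, 'cy': 206.38390726121298, 'k1': 0.03936069375681683, 'position': array([-0.54927438, -0.72000833,  0.98115826]), 'orientation': array([-1.94802655,  1.06374469, -0.58823497])}
top {'fx': 433.8812659326811, 'fy': 433.8812659326811, 'cx': 278.14194577312844, 'cy': 213.8712748649665, 'k1': -0.0017192078673518153, 'position': array([ 0.35388279, -0.03996268,  1.44402472]), 'orientation': array([-2.15513304,  2.13766504, -0.18310836])}
{'t': 0.1, 'q': array([ 1.08999540e+00,  5.33138910e-02,  1.61412627e+00,  1.88661615e-05,
        1.47599892e+00, -1.19034939e-01]), 'dq': array([ 0.00024168, -0.00230959, -0.00298885, -0.00028204, -0.00171896,
        0.00119019]), 'effort': array([-1.31582756e-04, -3.94900453e+01, -3.71365678e+01, -1.08569589e-04,
        3.92136208e-03, -1.28294491e-05]), 'tool_pos': array([0.22111411, 0.58433171, 0.40358954]), 'tool_rot': array([-0.93963486,  1.36058882,  0.93823892]), 'contact_force': array([ 0.05380944,  0.21839211, -0.26504373]), 'wrist_torque': array([ 0.01727741, -0.01162937, -0.03413011]), 'opening': 0.08549754459801673}
```

View pics/scene0.png

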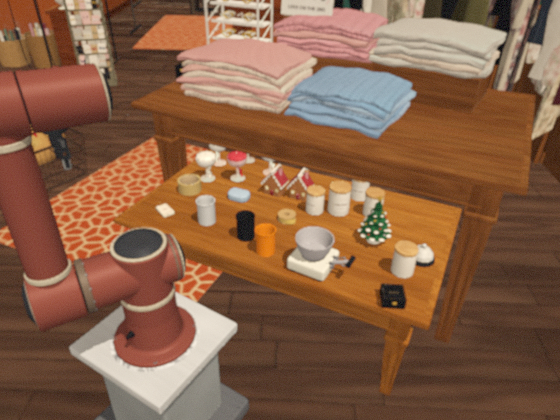

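View pics/top0.png

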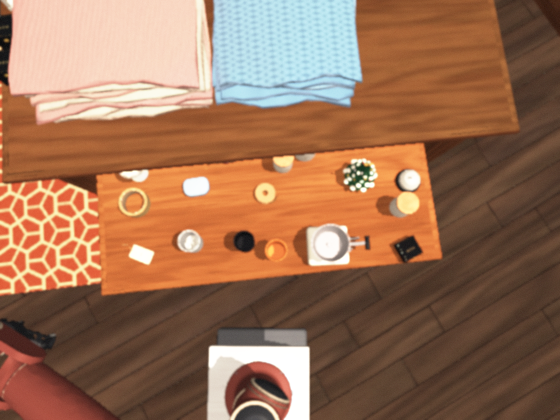

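The top view shows the aluminium cup at (190,241), the bowl at (330,243), the paddle bar at (368,242), and the black and orange look-alikes between them at (244,241) and (277,250).

```bash
python3 - <<'E'
from h import *
for n in("scene","top"):
    c=get_calibration(n); get_image(n)
    for q,z in(("cup",0),("bowl_mouth",.113),("bowl_floor",.062),("paddle_bar",.07),("crusher",0),("jar",0),("tape",0),("ribbon",0),("trinket_box",0),("soap",0)):
        for r in tip_of(n,q)[:4]: print(n,q,round(r["p"],2),np.round(r["centre"],1),np.round(at_z(c,[r["centre"]],z)[0],4))
c=get_calibration("top"); im,d=get_image("top")
# depth-based cloud
v,u=np.mgrid[100:310,90:450]; P=at_depth(c,np.c_[u.ravel(),v.ravel()],d[100:310,90:450].ravel())
for nm,(cx,cy) in dict(cup=(190,241),bowl=(330,243),orange=(277,250),black=(244,241)).items():
    m=(abs(u.ravel()-cx)<26)&(abs(v.ravel()-cy)<26)&(P[:,2]>(.1 if nm=="bowl" else .075))&(P[:,2]<.13)
    q=P[m]; print(nm,len(q),q.min(0),q.max(0),(q.min(0)+q.max(0))/2)
for n in("scene","top"):
    im,d=get_image(n)
    x,y=(205,215) if n=="scene" else (190,241)
    a=cv2.resize(im[y-40:y+40,x-50:x+50],(500,400),interpolation=cv2.INTER_CUBIC)
    x,y=(320,255) if n=="scene" else (340,243)
    b=cv2.resize(im[y-40:y+40,x-30:x+30],(300,400),interpolation=cv2.INTER_CUBIC)
    cv2.imwrite(f"pics/{n}1.png",np.hstack([a,b]))
E
```

```text
scene cup 0.95 [245.6 238.3] [0.4728 0.043  0.    ]
scene cup 0.92 [264.6 249.3] [ 0.4587 -0.0454  0.    ]
scene cup 0.87 [206.  221.3] [0.4759 0.2219 0.    ]
scene bowl_mouth 0.72 [313.3 239.2] [ 0.4654 -0.2206  0.113 ]
scene bowl_mouth 0.18 [207.5 221.7] [0.3588 0.108  0.113 ]
scene paddle_bar 0.51 [352.9 263.5] [ 0.4766 -0.3526  0.07  ]
scene jar 0.6 [401.9 272.5] [ 0.6011 -0.4721  0.    ]
scene jar 0.59 [288.6 219. ] [ 0.654  -0.0212  0.    ]
scene tape 0.95 [188.6 190.5] [0.6022 0.4162 0.    ]
scene tape 0.71 [390.5 301.6] [ 0.4601 -0.4879  0.    ]
scene ribbon 0.61 [285.5 218. ] [ 0.6531 -0.0084  0.    ]
scene trinket_box 0.65 [390.9 301.3] [ 0.4619 -0.4884  0.    ]
scene soap 0.57 [239.  198.2] [0.6676 0.2146 0.    ]
top cup 0.87 [192.4 241.2] [0.4868 0.2253 0.    ]
top cup 0.86 [246.4 238.2] [0.4984 0.046  0.    ]
top cup 0.54 [275.1 248.4] [ 0.4651 -0.0501  0.    ]
top bowl_mouth 0.91 [330.  241.5] [ 0.479  -0.2182  0.113 ]
top bowl_floor 0.61 [327.2 244.6] [ 0.4738 -0.216   0.062 ]
top paddle_bar 0.44 [365.9 241.5] [ 0.484  -0.3385  0.07  ]
top crusher 0.56 [322.7 243.7] [ 
[... 179 characters left out ...]
 ]
top ribbon 0.88 [268.8 196.6] [ 0.6405 -0.0273  0.    ]
top ribbon 0.25 [330.  243.8] [ 0.482  -0.2333  0.    ]
top trinket_box 0.6 [403.5 247.4] [ 0.4719 -0.4793  0.    ]
top soap 0.8 [194.7 186.7] [0.6722 0.2245 0.    ]
cup 110 [0.45070818 0.18808304 0.07568614] [0.51421189 0.25423928 0.09608599] [0.48246004 0.22116116 0.08588606]
bowl 221 [ 0.41902279 -0.27744451  0.10005808] [ 0.53391741 -0.16228115  0.12161056] [ 0.4764701  -0.21986283  0.11083432]
orange 137 [ 0.42201706 -0.08347072  0.07521143] [0.50232002 0.02330796 0.09620803] [ 0.46216854 -0.03008138  0.08570973]
black 138 [ 0.43123557 -0.03068948  0.07521143] [0.51607534 0.07963858 0.09394428] [0.47365546 0.02447455 0.08457786]
```

```bash
python3 -c "
import cv2,numpy as np
cv2.imwrite('pics/both1.png',np.vstack([cv2.resize(cv2.imread(f'pics/{n}1.png'),(600,300)) for n in('scene','top')]))"
```

```text
(no output)
```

View pics/both1.png

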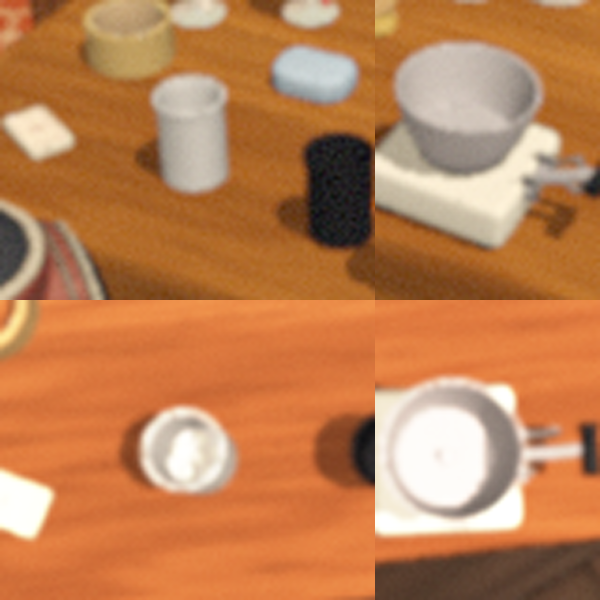

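```bash
python3 - <<'E'
from h import *
o=get_obs(); M=R.from_rotvec(o["tool_rot"]).as_matrix(); print(M.round(3)); print(o["t"])
# where is base-side of robot geometry; q5,q6
c=get_calibration("top"); im,d=get_image("top")
v,u=np.mgrid[222:264,300:380]; P=at_depth(c,np.c_[u.ravel(),v.ravel()],d[222:264,300:380].ravel())
g=im[222:264,300:380].reshape(-1,3).astype(int).max(1)
m=(P[:,1]<-.30)&(P[:,2]>.045)&(g<80)
q=P[m]; print("bar dark",m.sum(),q.mean(0),q.min(0),q.max(0))
m=(P[:,2]>.04)&(P[:,2]<.06)&(P[:,1]>-.29)
print(cv2.minAreaRect((P[m][:,:2]*1000).astype(np.float32)))
m=(P[:,2]>.105)&(P[:,2]<.125);q=P[m];A=np.c_[2*q[:,:2],np.ones(m.sum())];s=np.linalg.lstsq(A,(q[:,:2]**2).sum(1),rcond=None)[0];print("bowl",s,np.sqrt(s[2]+s[0]**2+s[1]**2))
E
```

```text
[[ 0.    -0.935  0.354]
 [-0.     0.354  0.935]
 [-1.    -0.    -0.   ]]
1.35
bar dark 25 [ 0.48002347 -0.33917498  0.07730837] [ 0.46292952 -0.34282425  0.07258187] [ 0.49774481 -0.3355283   0.08351036]
((475.86334228515625, -221.94503784179688), (123.37847900390625, 133.44467163085938), 3.0890629291534424)
bowl [ 0.47591482 -0.21983947 -0.27155569] 0.05717182257928683
```

carry_out --increments '[[[-0.8,0,0],[0.5,-0.6,-0.3],1],[[-0.8,0,0],[0.5,-0.6,-0.3],1],[[-0.8,0,0],[0.5,-0.6,-0.3],1],[[-0.8,0,0],[0.5,-0.6,-0.3],1]]'

```text
t: 1.8
tool_pos: [0.2613, 0.5359, 0.3822]
tool_rot: [-1.186, 1.539, 0.728]
contact_force: [0.3, 0.1, 0.6]
opening: 0.0854
```

```bash
python3 - <<'E'
from h import *
import json
o=get_obs(); print(o["t"],o["q"].round(3),o["tool_pos"].round(4)); M=R.from_rotvec(o["tool_rot"]).as_matrix(); print(M.round(3))
q=o["q"]
q0=np.array([1.09,.0533,1.6141,0,1.476,-.119])
M0=np.array([[0,-.935,.354],[0,.354,.935],[-1,0,0]])
def fr(q,s1,s4,s6):
    e=lambda a,x:R.from_euler(a,x).as_matrix()
    return e('z',s1*q[0])@e('y',q[1]+q[2])@e('z',s4*q[3])@e('y',q[4])@e('z',s6*q[5])
for s4 in(1,-1):
  for s6 in(1,-1):
    C=fr(q0,1,s4,s6).T@M0
    e=R.from_matrix((fr(q,1,s4,s6)@C).T@M).magnitude(); print(s4,s6,e); 
    if e<.02: print(C.round(3))
E
```

```text
1.8 [ 1.023  0.075  1.636 -0.171  1.709 -0.189] [0.2613 0.5359 0.3822]
[[ 0.002 -0.936  0.352]
 [-0.321  0.333  0.887]
 [-0.947 -0.115 -0.3  ]]
1 1 0.001812395123063807
[[-0.002 -0.    -1.   ]
 [-0.     1.    -0.   ]
 [ 1.     0.    -0.002]]
1 -1 0.13949985199809828
-1 1 0.3429785768471109
-1 -1 0.35165968241215817
```

```bash
cat > kin.py <<'E'
from h import *
from scipy.optimize import least_squares
e=lambda a,x:R.from_euler(a,x).as_matrix()
C=np.array([[0,0,-1.],[0,1,0],[1,0,0]])
def fkR(q): return e('z',q[0])@e('y',q[1]+q[2])@e('z',q[3])@e('y',q[4])@e('z',q[5])@C
def basis(q):
    A=e('z',q[0]); B=A@e('y',q[1]); F=A@e('y',q[1]+q[2]); W=F@e('z',q[3])@e('y',q[4])
    return np.c_[[0,0,1],A[:,1],B[:,2],F[:,2],W[:,2]]
E
python3 - <<'E'
from kin import *
q=[[1.08999540e+00,5.33138910e-02,1.61412627e+00,1.88661615e-05,1.47599892e+00,-1.19034939e-01],list(get_obs()["q"])]
p=[[0.22111411,0.58433171,0.40358954],list(get_obs()["tool_pos"])]
A=np.vstack([basis(x) for x in q]); s=np.linalg.lstsq(A,np.ravel(p),rcond=None); print(s[0].round(4),s[3],(A@s[0]-np.ravel(p)).round(4))
# tidy: print lateral
for x,y in zip(q,p): print(e('z',x[0]).T@y)
E
```

```text
[0.3269 0.0742 0.2427 0.6104 0.1066] [2.43879136 1.42356391 1.41168879 0.1812625  0.00641635] [-0.      0.      0.0001  0.     -0.     -0.0001]
[0.62034592 0.074202   0.40358954]
[0.59351163 0.05627213 0.38224418]
```

```bash
cat >> kin.py <<'E'
def wrist(q1,s,M):
    N=(e('z',q1)@e('y',s)).T@M@C.T
    # Rz(q4)Ry(q5)Rz(q6)
    return R.from_matrix(N).as_euler('ZYZ')
def target(az,dip,flip=1):
    t=np.array([np.cos(az)*np.cos(dip),np.sin(az)*np.cos(dip),-np.sin(dip)])
    z=flip*np.array([-np.sin(az),np.cos(az),0]); return np.c_[t,np.cross(z,t),z]
E
python3 - <<'E'
from kin import *
for az in (-2,-1.57,-1.2,-.9,-.6,-.3,0,.5,1,1.57,2):
  for dip in (.3,.5,.8):
    for s in (1.9,2.2):
      w=wrist(.5 if az<.3 else .2,s,target(az,dip)); print(az,dip,s,w.round(2))
E
```

```text
-2 0.3 1.9 [-0.83  2.25  0.75]
-2 0.3 2.2 [-0.69  2.03  1.  ]
-2 0.5 1.9 [-0.66  2.11  0.85]
-2 0.5 2.2 [-0.58  1.86  1.04]
-2 0.8 1.9 [-0.45  1.87  0.94]
-2 0.8 2.2 [-0.43  1.6   1.07]
-1.57 0.3 1.9 [-1.1   1.91  0.49]
-1.57 0.3 2.2 [-1.03  1.77  0.76]
-1.57 0.5 1.9 [-0.92  1.82  0.54]
-1.57 0.5 2.2 [-0.88  1.63  0.78]
-1.57 0.8 1.9 [-0.66  1.65  0.58]
-1.57 0.8 2.2 [-0.67  1.42  0.77]
-1.2 0.3 1.9 [-1.25  1.59  0.35]
-1.2 0.3 2.2 [-1.25  1.5   0.64]
-1.2 0.5 1.9 [-1.06  1.52  0.35]
-1.2 0.5 2.2 [-1.09  1.38  0.62]
-1.2 0.8 1.9 [-0.77  1.42  0.32]
-1.2 0.8 2.2 [-0.83  1.21  0.54]
-0.9 0.3 1.9 [-1.33  1.32  0.27]
-0.9 0.3 2.2 [-1.42  1.26  0.58]
-0.9 0.5 1.9 [-1.13  1.27  0.22]
-0.9 0.5 2.2 [-1.24  1.16  0.51]
-0.9 0.8 1.9 [-0.82  1.22  0.12]
-0.9 0.8 2.2 [-0.93  1.03  0.37]
-0.6 0.3 1.9 [-1.41  1.04  0.21]
-0.6 0.3 2.2 [-1.59  1.02  0.56]
-0.6 0.5 1.9 [-1.18  1.01  0.09]
-0.6 0.5 2.2 [-1.38  0.92  0.44]
-0.6 0.8 1.9 [-0.82  1.01 -0.1 ]
-0.6 0.8 2.2 [-1.01  0.83  0.2 ]
-0.3 0.3 1.9 [-1.48  0.76  0.17]
-0.3 0.3 2.2 [-1.79  0.78  0.6 ]
-0.3 0.5 1.9 [-1.18  0.75 -0.05]
-0.3 0.5 2.2 [-1.
[... 254 characters left out ...]
 -0.25]
0.5 0.3 1.9 [1.63 0.29 2.99]
0.5 0.3 2.2 [2.38 0.42 2.19]
0.5 0.5 1.9 [ 0.96  0.32 -2.65]
0.5 0.5 2.2 [1.96 0.28 2.59]
0.5 0.8 1.9 [ 0.42  0.53 -2.15]
0.5 0.8 2.2 [ 0.83  0.28 -2.6 ]
1 0.3 1.9 [1.48 0.76 2.98]
1 0.3 2.2 [1.79 0.78 2.54]
1 0.5 1.9 [ 1.18  0.75 -3.09]
1 0.5 2.2 [1.53 0.68 2.74]
1 0.8 1.9 [ 0.76  0.81 -2.79]
1 0.8 2.2 [1.04 0.62 3.13]
1.57 0.3 1.9 [1.34 1.29 2.88]
1.57 0.3 2.2 [1.44 1.24 2.57]
1.57 0.5 1.9 [1.14 1.24 2.94]
1.57 0.5 2.2 [1.25 1.13 2.64]
1.57 0.8 1.9 [0.82 1.2  3.05]
1.57 0.8 2.2 [0.94 1.01 2.79]
2 0.3 1.9 [1.21 1.68 2.76]
2 0.3 2.2 [1.2  1.57 2.48]
2 0.5 1.9 [1.03 1.6  2.74]
2 0.5 2.2 [1.04 1.45 2.49]
2 0.8 1.9 [0.75 1.49 2.75]
2 0.8 2.2 [0.79 1.27 2.54]
```

```bash
python3 - <<'E'
from kin import *
M=R.from_rotvec(get_obs()["tool_rot"]).as_matrix()
for az,dip in((1.,.4),(1.,1.0)):
  T=target(az,dip,-1); D=R.from_matrix(T@M.T).as_rotvec(); print(az,dip,D.round(3),np.linalg.norm(D))
  for f in np.linspace(0,1,6): print(wrist(1.0-.6*f,1.71+.5*f,R.from_rotvec(D*f).as_matrix()@M).round(2))
E
```

```text
1.0 0.4 [ 1.504  0.166 -1.665] 2.249773986461664
[-0.18  1.71 -0.21]
[ 0.06  1.4  -0.02]
[0.32 1.08 0.06]
[0.66 0.8  0.02]
[ 1.18  0.6  -0.21]
[ 1.84  0.57 -0.57]
1.0 1.0 [ 0.858 -0.079 -1.776] 1.973461687449137
[-0.18  1.71 -0.21]
[-0.04  1.48  0.03]
[0.09 1.24 0.22]
[0.23 1.   0.37]
[0.39 0.76 0.47]
[0.64 0.54 0.48]
```

carry_out --increments '[[[0.7,0.08,-0.77],[0.25,-0.95,-0.1],1],[[0.7,0.08,-0.77],[0.25,-0.95,-0.1],1],[[0.7,0.08,-0.77],[0.25,-0.95,-0.1],1],[[0.7,0.08,-0.77],[0.25,-0.95,-0.1],1],[[0.7,0.08,-0.77],[0.25,-0.95,-0.1],1],[[0.7,0.08,-0.77],[0.25,-0.95,-0.1],1],[[0.7,0.08,-0.77],[0.25,-0.95,-0.1],1],[[0.7,0.08,-0.77],[0.25,-0.95,-0.1],1]]'

```text
t: 2.6
tool_pos: [0.3028, 0.3797, 0.3641]
tool_rot: [-0.218, 1.495, 0.703]
contact_force: [0.1, -0.4, 0.2]
opening: 0.0857
```

```bash
cat > fit.py <<'E'
from kin import *
import json,os
D=json.load(open("log.json")) if os.path.exists("log.json") else [[[1.08999540,5.33138910e-02,1.61412627,1.88661615e-05,1.47599892,-1.19034939e-01],[0.22111411,0.58433171,0.40358954]]]
o=get_obs(); D.append([list(o["q"]),list(o["tool_pos"])]); json.dump(D,open("log.json","w"))
A=np.vstack([basis(x[0]) for x in D]); b=np.ravel([x[1] for x in D]); s=np.linalg.lstsq(A,b,rcond=None)
print("par",s[0].round(4),s[3].round(2),"res",abs(A@s[0]-b).max()); json.dump(list(s[0]),open("par.json","w"))
print("t",o["t"],"q",o["q"].round(3),"p",o["tool_pos"].round(4),"F",o["contact_force"].round(1),"op",round(o["opening"],4))
M=R.from_rotvec(o["tool_rot"]).as_matrix(); print("t axis",M[:,0].round(3),"jaw",M[:,2].round(3),"grasp",(o["tool_pos"]+.155*M[:,0]).round(4))
E
python3 fit.py
```

```text
par [0.1312 0.0742 0.4375 0.6    0.1063] [2.45 1.42 1.38 0.19 0.15] res 0.00027796555156411884
t 2.6 q [ 0.683 -0.309  2.018  0.288  1.313  0.032] p [0.3028 0.3797 0.3641] F [ 0.1 -0.4  0.2] op 0.0857
t axis [-0.077  0.291 -0.954] jaw [0.832 0.545 0.1  ] grasp [0.2909 0.4248 0.2163]
```

```bash
cat >> kin.py <<'E'
import json
LO=np.array([-3.01,-1.01,.06,-1.02,.09,-3.14]);HI=np.array([3.01,2.22,2.58,4.17,2.62,3.14])
def ik(M,p,q0):
    par=np.array(json.load(open("par.json")))
    f=lambda q:np.r_[(basis(q)@par-p)*10,R.from_matrix(fkR(q).T@M).as_rotvec()]
    s=least_squares(f,np.clip(q0,LO+.01,HI-.01),bounds=(LO,HI)); r=f(s.x)
    return s.x,np.linalg.norm(r[:3])/10,np.linalg.norm(r[3:])
E
python3 - <<'E'
from kin import *
q0=get_obs()["q"]; cup=np.array([.4825,.2215,.055])
for az in(.7,.85,1.,1.15):
  for dip in(.35,.5,.7):
    T=target(az,dip,-1)
    q,a,b=ik(T,cup-.152*T[:,0],[.5,-.6,2.3,1.5,.7,-.3]); 
    q2,a2,b2=ik(T,cup-.24*T[:,0],q)
    print(az,dip,q.round(2),round(a,4),round(b,3),"|",q2.round(2),round(a2,4),round(b2,3))
E
```

```text
0.7 0.35 [-0.04 -0.29  2.58  1.66  0.77 -0.55] 0.0203 0.157 | [-0.25 -0.46  2.58  1.08  1.18 -0.18] 0.0488 0.513
0.7 0.5 [ 0.01 -0.38  2.58  1.47  0.62 -0.3 ] 0.0084 0.068 | [-0.17 -0.61  2.58  0.91  1.01  0.14] 0.0335 0.352
0.7 0.7 [ 0.06 -0.42  2.53  1.1   0.54  0.09] 0.0 0.0 | [-0.08 -0.71  2.58  0.79  0.84  0.36] 0.0074 0.077
0.85 0.35 [-0.11 -0.26  2.58  1.66  0.92 -0.65] 0.0064 0.052 | [-0.35 -0.4   2.58  1.2   1.28 -0.42] 0.0309 0.325
0.85 0.5 [-0.07 -0.35  2.57  1.49  0.78 -0.44] 0.0 0.0 | [-0.27 -0.55  2.58  1.08  1.12 -0.16] 0.0191 0.2
0.85 0.7 [-0.   -0.37  2.5   1.12  0.69 -0.07] 0.0 0.0 | [-0.17 -0.65  2.57  0.94  0.94  0.08] 0.0 0.0
1.0 0.35 [-0.16 -0.2   2.54  1.58  1.04 -0.7 ] 0.0 0.0 | [-0.4  -0.36  2.58  1.3   1.3  -0.56] 0.0104 0.108
1.0 0.5 [-0.12 -0.27  2.51  1.4   0.93 -0.5 ] 0.0 0.0 | [-0.34 -0.5   2.58  1.2   1.16 -0.37] 0.0014 0.015
1.0 0.7 [-0.05 -0.3   2.45  1.11  0.84 -0.2 ] 0.0 0.0 | [-0.22 -0.54  2.5   0.97  1.06 -0.1 ] 0.0 0.0
1.15 0.35 [-0.19 -0.11  2.47  1.47  1.17 -0.72] 0.0 0.0 | [-0.42 -0.27  2.52  1.29  1.35 -0.65] 0.0 0.0
1.15 0.5 [-0.15 -0.18  2.44  1.31  1.07 -0.56] 0.0 0.0 | [-0.36 -0.36  2.49  1.16  1.27 -0.48] 0.0 0.0
1.15 0.7 [-0.08 -0.23  2.4   1.07  0.96 -0.31] 0.0 0.0 | [-0.25 -0.41  2.42  0.96  1.17 -0.25] 0.0 0.0
```

```bash
python3 - <<'E'
from kin import *
cup=np.array([.4825,.2215,.055])
for az in(1.9,2.1,2.3):
  for dip in(.4,.55):
    T=target(az,dip,-1)
    q,a,b=ik(T,cup-.152*T[:,0],[.3,.3,1.8,1.0,1.5,-.3]); 
    q2,a2,b2=ik(T,cup-.152*T[:,0]+[0,0,.12],q)
    print(az,dip,q.round(2),round(a,4),round(b,3),"|",q2.round(2),round(a2,4),round(b2,3))
# pour: grasp dip g, cup axis in tool frame
for g in(.45,):
  T=target(0,g,-1); ac=T.T@[0,0,1]
  for az in(1.2,1.6,2.0):
    for dip in(.1,.3):
      for rho in(-2.4,-2.0,2.0,2.4):
        M=target(az,dip,-1)@R.from_rotvec([rho,0,0]).as_matrix(); a3=M@ac
        P=np.array([.476,-.22,.113+.06])-.03*a3  # mouth approx
        q,a,b=ik(M,P-.152*M[:,0],[-.5,.1,2.,1.0,1.3,-.3+rho])
        print(az,dip,rho,"axis",a3.round(2),q.round(2),round(a,4),round(b,3))
E
```

```text
1.9 0.4 [-0.14  0.25  2.05  0.97  1.62 -0.84] 0.0 0.0 | [-0.14  0.07  2.01  0.99  1.75 -0.66] 0.0 0.0
1.9 0.55 [-0.11  0.18  2.06  0.88  1.53 -0.78] 0.0 0.0 | [-0.11  0.02  2.    0.89  1.67 -0.61] 0.0 0.0
2.1 0.4 [-0.1   0.33  1.95  0.86  1.73 -0.9 ] 0.0 0.0 | [-0.1   0.16  1.91  0.89  1.86 -0.73] 0.0 0.0
2.1 0.55 [-0.07  0.26  1.96  0.78  1.64 -0.85] 0.0 0.0 | [-0.07  0.11  1.9   0.8   1.79 -0.7 ] 0.0 0.0
2.3 0.4 [-0.05  0.4   1.85  0.75  1.83 -0.96] 0.0 0.0 | [-0.05  0.25  1.81  0.79  1.97 -0.82] 0.0 0.0
2.3 0.55 [-0.03  0.33  1.87  0.68  1.73 -0.93] 0.0 0.0 | [-0.03  0.19  1.81  0.71  1.89 -0.8 ] 0.0 0.0
1.2 0.1 -2.4 axis [-0.75 -0.24 -0.62] [-0.96  0.25  1.92  1.12  1.98 -3.12] 0.0 0.0
1.2 0.1 -2.0 axis [-0.93 -0.14 -0.33] [-0.96  0.27  1.91  1.12  1.98 -2.73] 0.0 0.0
1.2 0.1 2.0 axis [ 0.59 -0.73 -0.33] [-1.01  0.18  2.02  1.08  2.    1.23] 0.0 0.0
1.2 0.1 2.4 axis [ 0.39 -0.69 -0.62] [-1.    0.18  2.    1.09  2.01  1.65] 0.0 0.0
1.2 0.3 -2.4 axis [-0.79 -0.35 -0.51] [-0.94  0.17  1.92  1.    1.88 -3.1 ] 0.0 0.0
1.2 0.3 -2.0 axis [-0.95 -0.19 -0.23] [-0.94  0.2   1.9   1.    1.8
[... 838 characters left out ...]
5  2.12  1.51] 0.0 0.0
2.0 0.1 -2.4 axis [-0.35 -0.71 -0.62] [-0.74  0.5   1.6   0.82  2.42 -3.14] 0.0035 0.209
2.0 0.1 -2.0 axis [-0.55 -0.77 -0.33] [-0.72  0.52  1.58  0.64  2.4  -3.03] 0.0 0.0
2.0 0.1 2.0 axis [ 0.94 -0.09 -0.33] [-0.79  0.47  1.65  0.54  2.41  0.89] 0.0 0.0
2.0 0.1 2.4 axis [ 0.76 -0.2  -0.62] [-0.78  0.47  1.64  0.56  2.42  1.31] 0.0 0.0
2.0 0.3 -2.4 axis [-0.3  -0.81 -0.51] [-0.74  0.43  1.61  0.71  2.3  -3.14] 0.0044 0.267
2.0 0.3 -2.0 axis [-0.53 -0.82 -0.23] [-0.72  0.44  1.59  0.54  2.27 -3.07] 0.0 0.0
2.0 0.3 2.0 axis [ 0.96 -0.14 -0.23] [-0.78  0.4   1.66  0.46  2.28  0.86] 0.0 0.0
2.0 0.3 2.4 axis [ 0.81 -0.3  -0.51] [-0.77  0.39  1.65  0.48  2.29  1.27] 0.0 0.0
```

```bash
cat > delta.py <<'E'
from kin import *
def delta(M,p,n=8):
    o=get_obs(); D=R.from_matrix(M@R.from_rotvec(o["tool_rot"]).as_matrix().T).as_rotvec(); d=np.array(p)-o["tool_pos"]
    need=max(abs(D).max()/.1,abs(d).max()/.02,np.linalg.norm(D)/.145)
    print("rot units",(D/.1).round(2),"shift units",(d/.02).round(2),"min rows",round(need,2))
    q,a,b=ik(M,p,o["q"]); print("ik",q.round(2),round(a,4),round(b,3))
E
python3 - <<'E'
from delta import *
T=target(2.1,.45,-1); cup=np.array([.4825,.2215,.055]); p=cup-.152*T[:,0]; print(p, p+[0,0,.12])
delta(T,p+[0,0,.12])
E
```

```text
[0.55159726 0.1033543  0.12111476] [0.55159726 0.1033543  0.24111476]
rot units [ 6.56  5.17 -0.06] shift units [ 12.44 -13.82  -6.15] min rows 13.82
ik [-0.09  0.15  1.9   0.86  1.84 -0.72] 0.0 0.0
```

carry_out --increments '[[[0.42,0.33,0],[0.8,-0.9,-0.15],1],[[0.42,0.33,0],[0.8,-0.9,-0.15],1],[[0.42,0.33,0],[0.8,-0.9,-0.15],1],[[0.42,0.33,0],[0.8,-0.9,-0.15],1],[[0.42,0.33,0],[0.8,-0.9,-0.15],1],[[0.42,0.33,0],[0.8,-0.9,-0.15],1],[[0.42,0.33,0],[0.8,-0.9,-0.15],1],[[0.42,0.33,0],[0.8,-0.9,-0.15],1]]'

```text
t: 3.4
tool_pos: [0.4332, 0.2285, 0.3419]
tool_rot: [0.151, 1.589, 1.012]
contact_force: [-0.5, -0.2, -0.2]
opening: 0.0856
```

carry_out --increments '[[[0.42,0.33,0],[0.8,-0.9,-0.15],1],[[0.42,0.33,0],[0.8,-0.9,-0.15],1],[[0.42,0.33,0],[0.8,-0.9,-0.15],1],[[0.42,0.33,0],[0.8,-0.9,-0.15],1],[[0.42,0.33,0],[0.8,-0.9,-0.15],1],[[0.42,0.33,0],[0.8,-0.9,-0.15],1],[[0.42,0.33,0],[0.8,-0.9,-0.15],1]]'

```text
t: 4.1
tool_pos: [0.55, 0.0959, 0.3213]
tool_rot: [0.496, 1.634, 1.268]
contact_force: [0.4, 0.5, 0.5]
opening: 0.0854
```

```bash
python3 fit.py; python3 - <<'E'
from delta import *
T=target(2.1,.45,-1); cup=np.array([.4825,.2215,.055]); p=cup-.152*T[:,0]
delta(T,p+[0,0,.09])
im=[get_image(n)[0] for n in("scene","top")]; cv2.imwrite("pics/s2.png",np.hstack([im[0][120:330,130:430],im[1][120:330,90:450]]))
E
```

```text
par [0.1641 0.0709 0.4112 0.5924 0.116 ] [2.89 1.83 1.69 0.63 0.22] res 0.00955727332996592
t 4.1 q [-0.103  0.117  1.794  0.893  1.924 -0.631] p [0.55   0.0959 0.3213] F [0.4 0.5 0.5] op 0.0854
t axis [-0.445  0.78  -0.44 ] jaw [0.865 0.502 0.015] grasp [0.4811 0.2168 0.2532]
rot units [-0.03  0.16  0.04] shift units [ 0.08  0.37 -5.51] min rows 5.51
ik [-0.1   0.22  1.88  0.85  1.8  -0.77] 0.0 0.0
```

View pics/s2.png

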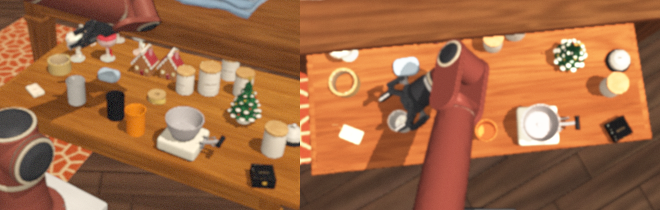

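```bash
python3 - <<'E'
from h import *
c=get_calibration("top"); im,d=get_image("top")
for u in (150,190,230,300,330):
    out=[]
    for v in range(120,185,5):
        out.append(tuple(at_depth(c,[[u,v]],[d[v,u]])[0].round(2)))
    print(u,[(x,z) for x,y,z in out])
# arm points: max x of robot in z<.55
v,u=np.mgrid[140:300,200:300];P=at_depth(c,np.c_[u.ravel(),v.ravel()],d[140:300,200:300].ravel())
m=(P[:,1]>-.1)&(P[:,1]<.12)&(P[:,2]>.3); q=P[m]; i=q[:,0].argsort()[-15:]; print(q[i].round(3))
cv2.imwrite("pics/t3.png",cv2.resize(im[130:280,170:330],(800,600)))
E
```

```text
150 [(np.float64(0.79), np.float64(0.31)), (np.float64(0.77), np.float64(0.31)), (np.float64(0.76), np.float64(0.31)), (np.float64(0.75), np.float64(0.31)), (np.float64(0.73), np.float64(0.31)), (np.float64(0.72), np.float64(0.31)), (np.float64(0.7), np.float64(0.31)), (np.float64(0.69), np.float64(0.31)), (np.float64(0.68), np.float64(0.31)), (np.float64(0.66), np.float64(0.31)), (np.float64(0.73), np.float64(-0.0)), (np.float64(0.71), np.float64(0.0)), (np.float64(0.69), np.float64(0.0))]
190 [(np.float64(0.79), np.float64(0.31)), (np.float64(0.78), np.float64(0.31)), (np.float64(0.76), np.float64(0.31)), (np.float64(0.75), np.float64(0.31)), (np.float64(0.73), np.float64(0.31)), (np.float64(0.72), np.float64(0.31)), (np.float64(0.7), np.float64(0.31)), (np.float64(0.69), np.float64(0.31)), (np.float64(0.68), np.float64(0.31)), (np.float64(0.67), np.float64(0.29)), (np.float64(0.73), np.float64(0.0)), (np.float64(0.71), np.float64(-0.01)), (np.float64(0.69), np.float64(0.03))]
230 [(np.float64(0.79), np.float64(0.31)), (np.float64(0.78), np.float64(0.31)), (np.float64(0.76), np.flo
[... 1038 characters left out ...]
)), (np.float64(0.74), np.float64(0.31)), (np.float64(0.72), np.float64(0.31)), (np.float64(0.71), np.float64(0.3)), (np.float64(0.79), np.float64(0.0)), (np.float64(0.77), np.float64(-0.0)), (np.float64(0.75), np.float64(0.0)), (np.float64(0.74), np.float64(0.0)), (np.float64(0.72), np.float64(0.0)), (np.float64(0.7), np.float64(-0.0))]
[[ 0.736 -0.059  0.309]
 [ 0.736 -0.086  0.31 ]
 [ 0.736 -0.081  0.31 ]
 [ 0.736 -0.072  0.309]
 [ 0.737 -0.1    0.31 ]
 [ 0.737  0.001  0.306]
 [ 0.737 -0.092  0.309]
 [ 0.737 -0.007  0.306]
 [ 0.737 -0.078  0.309]
 [ 0.737 -0.013  0.306]
 [ 0.737 -0.089  0.308]
 [ 0.737 -0.032  0.306]
 [ 0.737 -0.045  0.306]
 [ 0.737 -0.083  0.307]
 [ 0.738 -0.094  0.304]]
```

View pics/t3.png

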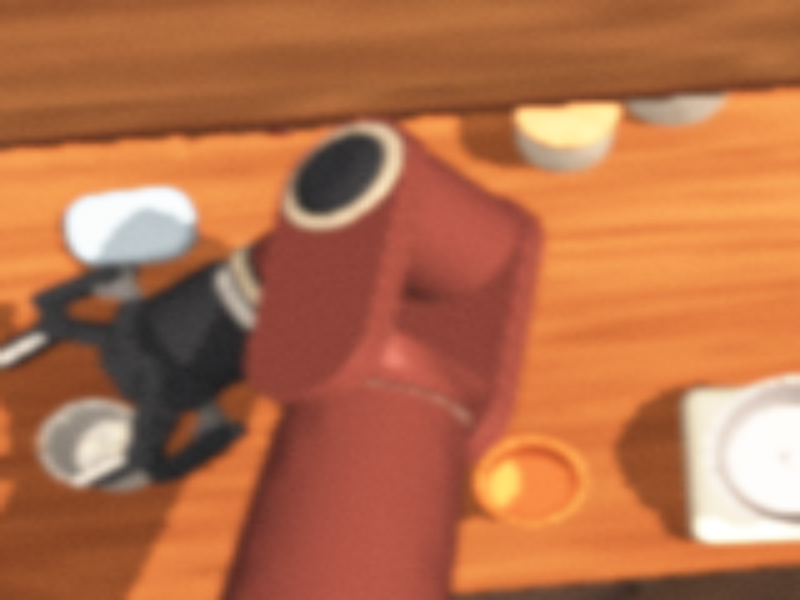

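carry_out --increments '[[[0,0.05,0],[0,0.1,-0.9],1],[[0,0.05,0],[0,0.1,-0.9],1],[[0,0.05,0],[0,0.1,-0.9],1],[[0,0.05,0],[0,0.1,-0.9],1],[[0,0,0],[0,0,-0.9],1],[[0,0,0],[0,0,-0.5],1]]'

```text
t: 4.85
tool_pos: [0.5467, 0.1078, 0.2127]
tool_rot: [0.505, 1.654, 1.265]
contact_force: [0.2, -0.8, 0.8]
opening: 0.0854
```

```bash
python3 fit.py; python3 - <<'E'
from delta import *
T=target(2.1,.45,-1); cup=np.array([.4822,.2222,.055]); p=cup-.152*T[:,0]
delta(T,p)
im=[get_image(n)[0] for n in("scene","top")]; cv2.imwrite("pics/s4.png",np.hstack([cv2.resize(im[0][140:290,130:280],(400,400)),cv2.resize(im[1][150:300,150:300],(400,400))]))
E
```

```text
par [0.1957 0.0704 0.3769 0.5872 0.1148] [3.29 2.21 1.92 0.72 0.28] res 0.015924345749453894
t 4.85 q [-0.082  0.268  1.832  0.858  1.801 -0.754] p [0.5467 0.1078 0.2127] F [ 0.2 -0.8  0.8] op 0.0854
t axis [-0.456  0.777 -0.434] jaw [ 0.864  0.504 -0.004] grasp [0.476  0.2283 0.1454]
rot units [ 0.02 -0.04  0.01] shift units [ 0.23 -0.19 -4.58] min rows 4.58
ik [-0.09  0.4   1.86  0.83  1.7  -0.88] 0.0 0.0
```

View pics/s4.png

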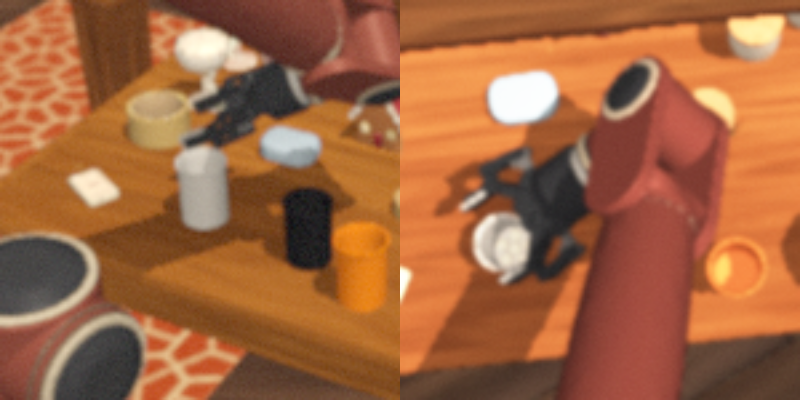

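carry_out --increments '[[[0,0,0],[0.25,-0.2,-0.5],1],[[0,0,0],[0,0,-0.8],1],[[0,0,0],[0,0,-0.8],1],[[0,0,0],[0,0,-0.8],1],[[0,0,0],[0,0,-0.8],1],[[0,0,0],[0,0,-0.5],1],[[0,0,0],[0,0,0],1]]'

```text
t: 5.65
tool_pos: [0.553, 0.1026, 0.1227]
tool_rot: [0.505, 1.652, 1.264]
contact_force: [-0.0, -0.5, -0.1]
opening: 0.0856
```

```bash
python3 fit.py; python3 - <<'E'
from delta import *
T=target(2.1,.45,-1); cup=np.array([.4822,.2222,.055]); p=cup-.152*T[:,0]
delta(T,p)
im=[get_image(n)[0] for n in("scene","top")]; cv2.imwrite("pics/s5.png",np.hstack([cv2.resize(im[0][140:290,130:280],(400,400)),cv2.resize(im[1][150:300,150:300],(400,400))]))
E
```

```text
par [0.2137 0.071  0.3565 0.5855 0.1125] [3.65 2.54 2.13 0.76 0.36] res 0.018163359612231145
t 5.65 q [-0.09   0.436  1.809  0.834  1.707 -0.87 ] p [0.553  0.1026 0.1227] F [-0.  -0.5 -0.1] op 0.0856
t axis [-0.454  0.778 -0.435] jaw [ 0.864  0.503 -0.003] grasp [0.4826 0.2231 0.0553]
rot units [ 0.01 -0.02  0.02] shift units [-0.08  0.07 -0.08] min rows 0.08
ik [-0.09  0.42  1.84  0.83  1.7  -0.88] 0.0 0.0
```

View pics/s5.png

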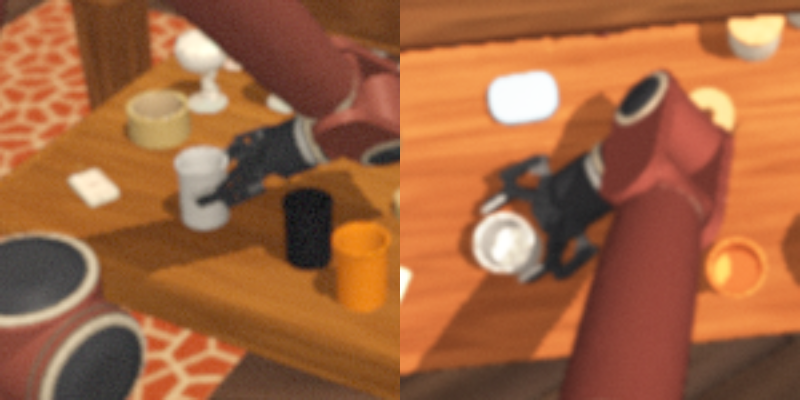

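carry_out --increments '[[[0,0,0],[-0.15,0.2,0],1],[[0,0,0],[0,0,0],0],[[0,0,0],[0,0,0],0],[[0,0,0],[0,0,0],0],[[0,0,0],[0,0,0],0],[[0,0,0],[0,0,0],0],[[0,0,0],[0,0,0],0],[[0,0,0],[0,0,0],0]]' --squeeze 45

```text
t: 6.55
tool_pos: [0.5515, 0.107, 0.1271]
tool_rot: [0.498, 1.646, 1.264]
contact_force: [-0.3, -0.2, -1.1]
opening: 0.0603
```

carry_out --increments '[[[0,0,0],[0,0,0],0],[[0,0,0],[0,0,0],0],[[0,0,0],[0,0,0.5],0],[[0,0,0],[0,0,0.5],0]]'

```text
t: 6.95
tool_pos: [0.5508, 0.107, 0.1466]
tool_rot: [0.501, 1.649, 1.264]
contact_force: [-0.3, -0.7, -1.1]
opening: 0.0601
```

```bash
python3 fit.py; python3 - <<'E'
from delta import *
im=[get_image(n)[0] for n in("scene","top")]; cv2.imwrite("pics/s6.png",np.hstack([cv2.resize(im[0][140:290,130:280],(400,400)),cv2.resize(im[1][150:300,150:300],(400,400))]))
E
```

```text
par [0.2185 0.0711 0.3509 0.5848 0.1119] [3.98 2.83 2.32 0.78 0.4 ] res 0.01892976811113578
t 6.95 q [-0.083  0.388  1.82   0.841  1.725 -0.842] p [0.5508 0.107  0.1466] F [-0.3 -0.7 -1.1] op 0.0601
t axis [-0.452  0.777 -0.438] jaw [0.864 0.503 0.001] grasp [0.4807 0.2274 0.0788]
```

View pics/s6.png

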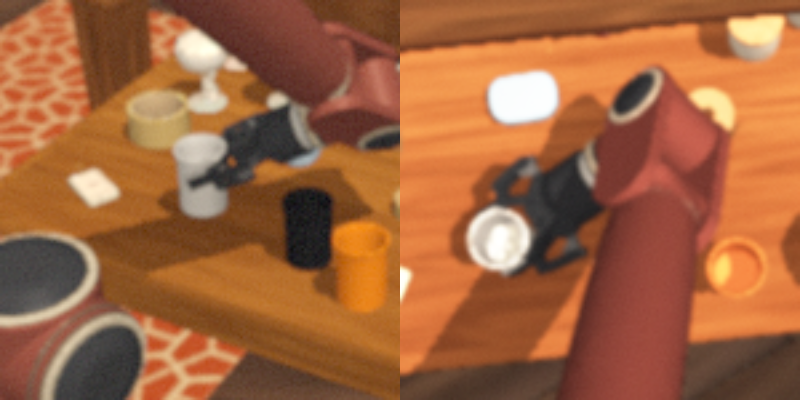

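```bash
python3 - <<'E'
from kin import *
D=json.load(open("log.json"))
def b2(q):
    A=e('z',q[0]); B=A@e('y',q[1]); F=A@e('y',q[1]+q[2]); G=F@e('z',q[3]); W=G@e('y',q[4])
    return dict(h=np.array([0,0,1]),d=A[:,1],L2=B[:,2],L3=F[:,2],L6=W[:,2],Ax=A[:,0],Bx=B[:,0],Fx=F[:,0],Gx=G[:,0],Gy=G[:,1],Wx=W[:,0])
b=np.ravel([x[1] for x in D])
base=["h","d","L2","L3","L6"]
for ex in([],["Ax"],["Fx"],["Gx"],["Gy"],["Wx"],["Gx","Gy"],["Ax","Gy"],["Fx","Gy"]):
    k=base+ex; A=np.vstack([np.c_[tuple(b2(x[0])[n] for n in k)] for x in D]); s=np.linalg.lstsq(A,b,rcond=None)
    print(ex,s[0].round(4),abs(A@s[0]-b).max().round(5),s[3].min().round(3))
for x in D: print(np.linalg.norm(R.from_matrix(fkR(np.array(x[0]))).as_rotvec()))
E
```

```text
[] [0.2185 0.0711 0.3509 0.5848 0.1119] 0.01893 0.397
['Ax'] [ 0.2184  0.0697  0.3575  0.5968  0.1145 -0.0114] 0.01881 0.303
['Fx'] [0.238  0.0742 0.4264 0.6099 0.1061 0.0957] 0.0 0.198
['Gx'] [0.2217 0.0704 0.3489 0.5851 0.1068 0.0062] 0.0196 0.215
['Gy'] [ 0.2165  0.0775  0.3575  0.5857  0.112  -0.0085] 0.01881 0.37
['Wx'] [ 2.184e-01  7.110e-02  3.510e-01  5.843e-01  1.119e-01 -5.000e-04] 0.01894 0.315
['Gx', 'Gy'] [ 2.167e-01  7.750e-02  3.574e-01  5.857e-01  1.118e-01  2.000e-04
 -8.400e-03] 0.01884 0.199
['Ax', 'Gy'] [ 0.2167  0.0768  0.3578  0.5872  0.1123 -0.0015 -0.0077] 0.01881 0.194
['Fx', 'Gy'] [0.238  0.0742 0.4264 0.6099 0.1061 0.0957 0.    ] 0.0 0.195
1.9011596169509233
1.6665595858675821
2.127027756564282
2.143248248468664
2.1407641402890367
2.1373867590304685
```

Adding an elbow offset makes the kinematic model exact. Next I plan the transport and pour.

```bash
cat >> kin.py <<'E'
PAR=np.array([0.238,0.0742,0.4264,0.6099,0.1061,0.0957])
def fk(q):
    A=e('z',q[0]); B=A@e('y',q[1]); F=A@e('y',q[1]+q[2]); W=F@e('z',q[3])@e('y',q[4])
    return np.c_[[0,0,1],A[:,1],B[:,2],F[:,2],W[:,2],F[:,0]]@PAR
def ik(M,p,q0):
    f=lambda q:np.r_[(fk(q)-p)*10,R.from_matrix(fkR(q).T@M).as_rotvec()]
    s=least_squares(f,np.clip(q0,LO+.01,HI-.01),bounds=(LO,HI)); r=f(s.x)
    return s.x,np.linalg.norm(r[:3])/10,np.linalg.norm(r[3:])
E
sed -i '/^D=/,/^print("par"/d' fit.py; sed -i 's/^print("t"/o=get_obs()\nprint("t"/' fit.py
python3 fit.py
python3 - <<'E'
from kin import *
q=get_obs()["q"]
for az in(1.57,1.8,2.1):
  for th in(0,.6,1.2,1.6,1.9,2.1,2.3):
    M=R.from_euler('z',az-1.5708).as_matrix()@R.from_euler('y',th).as_matrix()@target(1.5708,.45,-1)
    G=np.array([.446,-.215,.2]); p=G-.155*M[:,0]
    q,a,b=ik(M,p,q if th else [-.8,.3,1.8,.9,2,-.5]); print(az,th,p.round(3),q.round(2),round(a,4),round(b,3))
E
```

```text
t 7.05 q [-0.083  0.386  1.819  0.841  1.725 -0.842] p [0.5515 0.1069 0.148 ] F [ 0.7 -0.6 -0.9] op 0.0598
t axis [-0.451  0.777 -0.44 ] jaw [0.864 0.503 0.004] grasp [0.4817 0.2273 0.0798]
1.57 0 [ 0.446 -0.355  0.267] [-0.91  0.26  1.73  0.68  2.06 -0.88] 0.0 0.0
1.57 0.6 [ 0.484 -0.355  0.256] [-0.83  0.39  1.61  0.56  2.22 -0.37] 0.0 0.0
1.57 1.2 [ 0.509 -0.355  0.224] [-0.79  0.52  1.53  0.55  2.41  0.15] 0.0 0.0
1.57 1.6 [ 0.513 -0.355  0.198] [-0.78  0.6   1.51  0.62  2.53  0.55] 0.0 0.0
1.57 1.9 [ 0.51  -0.355  0.178] [-0.79  0.64  1.52  0.72  2.59  0.88] 0.0 0.0
1.57 2.1 [ 0.504 -0.355  0.166] [-0.8   0.66  1.53  0.81  2.62  1.13] 0.0 0.0
1.57 2.3 [ 0.496 -0.355  0.155] [-0.81  0.67  1.55  0.91  2.62  1.39] 0.0001 0.01
1.8 0 [ 0.478 -0.351  0.267] [-0.84  0.34  1.64  0.55  2.16 -1.01] 0.0 0.0
1.8 0.6 [ 0.515 -0.342  0.256] [-0.76  0.44  1.54  0.4   2.31 -0.52] 0.0 0.0
1.8 1.2 [ 0.539 -0.337  0.224] [-0.71  0.56  1.47  0.34  2.49 -0.03] 0.0 0.0
1.8 1.6 [ 0.543 -0.336  0.198] [-0.7   0.63  1.45  0.38  2.61  0.35] 0.0 0.0
1.8 1.9 [ 0.54  -0.336  0.178] [-0.71  0.67  1.46  0.47  2.62  0.7 ] 0.0011 0.065
1.8 2.1 [ 0.534 -0.338  0.166] [-0.73  0.68  1.47  0.56  2.62  0.96] 0.0017 0.104
1.8 2.3 [ 0.527 -0.339  0.155] [-0.74  0.7   1.49  0.68  2.62  1.25] 0.002 0.127
2.1 0 [ 0.516 -0.335  0.267] [-0.74  0.41  1.55  0.35  2.26 -1.21] 0.0 0.0
2.1 0.6 [ 0.549 -0.316  0.256] [-0.66  0.49  1.48  0.16  2.37 -0.76] 0.0 0.0
2.1 1.2 [ 0.571 -0.304  0.224] [-0.61  0.59  1.42  0.02  2.54 -0.32] 0.0 0.0
2.1 1.6 [ 0.575 -0.301  0.198] [-0.6   0.66  1.41 -0.01  2.62  0.02] 0.0007 0.036
2.1 1.9 [ 0.572 -0.303  0.178] [-0.61  0.69  1.42  0.02  2.62  0.32] 0.0024 0.129
2.1 2.1 [ 0.567 -0.306  0.166] [-0.62  0.7   1.42  0.09  2.62  0.57] 0.0034 0.185
2.1 2.3 [ 0.56  -0.31   0.155] [-0.64  0.72  1.44  0.21  2.62  0.86] 0.0042 0.229
```

carry_out --increments '[[[0,0,0],[-0.2,0,0.9],0],[[0,0,0],[-0.2,0,0.9],0],[[0,0,0],[-0.2,0,0.9],0],[[0,0,0],[-0.2,-0.1,0.9],0],[[0,0,0],[-0.2,-0.2,0.9],0],[[0,0,0],[-0.2,-0.4,0.9],0],[[0,0,0],[-0.2,-0.6,0.9],0],[[0,0,0],[-0.2,-0.8,0.4],0]]' --squeeze 55

```text
t: 7.85
tool_pos: [0.5166, 0.0651, 0.2875]
tool_rot: [0.494, 1.648, 1.265]
contact_force: [0.5, 0.0, -1.2]
opening: 0.0599
```

```bash
python3 fit.py; python3 - <<'E'
from delta import *
M=target(1.3,.45,-1); G=np.array([.447,-.212,.21]); delta(M,G-.155*M[:,0])
im=[get_image(n)[0] for n in("scene","top")]; cv2.imwrite("pics/s7.png",np.hstack([cv2.resize(im[0][100:290,130:320],(400,400)),cv2.resize(im[1][150:300,150:300],(400,400))]))
E
```

```text
t 7.85 q [-0.162  0.087  1.889  0.831  1.93  -0.716] p [0.5166 0.0651 0.2875] F [ 0.5  0.  -1.2] op 0.0599
t axis [-0.453  0.775 -0.442] jaw [0.862 0.506 0.003] grasp [0.4464 0.1852 0.2191]
rot units [ 0.07  0.04 -8.02] shift units [ -5.35 -20.58  -0.51] min rows 20.58
ik [-0.98  0.14  1.85  0.82  1.94 -0.73] 0.0 0.0
```

View pics/s7.png

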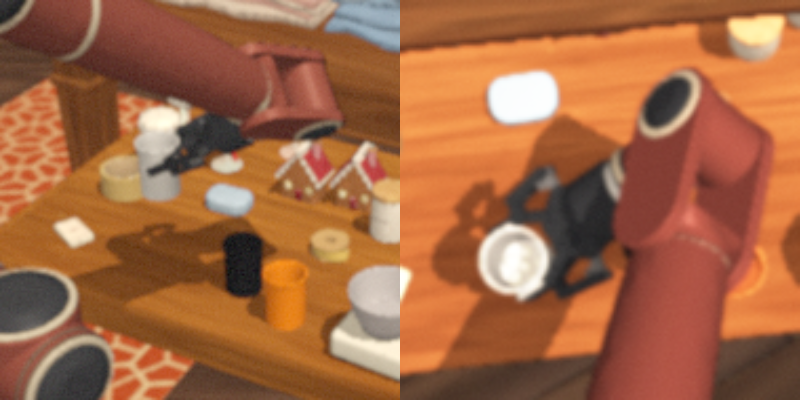

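carry_out --increments '[[[0,0,-0.38],[-0.26,-0.98,0],0],[[0,0,-0.38],[-0.26,-0.98,0],0],[[0,0,-0.38],[-0.26,-0.98,0],0],[[0,0,-0.38],[-0.26,-0.98,0],0],[[0,0,-0.38],[-0.26,-0.98,0],0],[[0,0,-0.38],[-0.26,-0.98,0],0],[[0,0,-0.38],[-0.26,-0.98,0],0],[[0,0,-0.38],[-0.26,-0.98,0],0]]'

```text
t: 8.75
tool_pos: [0.4731, -0.0925, 0.2828]
tool_rot: [0.725, 1.503, 1.03]
contact_force: [-0.7, 0.7, -1.5]
opening: 0.0597
```

carry_out --increments '[[[0,0,-0.38],[-0.26,-0.98,0],0],[[0,0,-0.38],[-0.26,-0.98,0],0],[[0,0,-0.38],[-0.26,-0.98,0],0],[[0,0,-0.38],[-0.26,-0.98,0],0],[[0,0,-0.38],[-0.26,-0.98,0],0],[[0,0,-0.38],[-0.26,-0.98,0],0],[[0,0,-0.38],[-0.26,-0.98,0],0],[[0,0,-0.38],[-0.26,-0.8,0],0]]'

```text
t: 9.55
tool_pos: [0.4299, -0.248, 0.2769]
tool_rot: [0.936, 1.338, 0.789]
contact_force: [-0.3, -0.1, -1.0]
opening: 0.0597
```

```bash
python3 fit.py; python3 - <<'E'
from delta import *
M=target(1.3,.45,-1); G=np.array([.447,-.212,.21]); delta(M,G-.155*M[:,0])
E
```

```text
t 9.55 q [-0.821  0.053  1.947  0.808  1.937 -0.744] p [ 0.4299 -0.248   0.2769] F [-0.3 -0.1 -1. ] op 0.0597
t axis [ 0.09   0.895 -0.438] jaw [ 0.995 -0.102 -0.005] grasp [ 0.4438 -0.1093  0.2091]
rot units [ 0.02 -0.06 -1.68] shift units [-1.01 -4.92  0.03] min rows 4.92
ik [-0.98  0.14  1.85  0.82  1.94 -0.73] 0.0 0.0
```

carry_out --increments '[[[0,0,-0.3],[-0.2,-0.9,0],0],[[0,0,-0.3],[-0.2,-0.9,0],0],[[0,0,-0.3],[-0.2,-0.9,0],0],[[0,0,-0.3],[-0.2,-0.9,0],0],[[0,0,-0.3],[-0.2,-0.8,0],0],[[0,0,-0.2],[-0.1,-0.5,0],0],[[0,0,0],[0,0,0],0]]'

```text
t: 10.25
tool_pos: [0.4067, -0.3514, 0.2736]
tool_rot: [1.045, 1.234, 0.649]
contact_force: [-1.6, 0.4, -1.4]
opening: 0.0595
```

```bash
python3 fit.py; python3 - <<'E'
from delta import *
M=target(1.3,.45,-1); G=np.array([.447,-.212,.2]); delta(M,G-.155*M[:,0])
im,d=zip(*[get_image(n) for n in("scene","top")]); cv2.imwrite("pics/s8.png",np.hstack([cv2.resize(im[0][150:320,230:400],(400,400)),cv2.resize(im[1][160:300,270:410],(400,400))]))
c=get_calibration("top")
v,u=np.mgrid[190:290,280:380];P=at_depth(c,np.c_[u.ravel(),v.ravel()],d[1][190:290,280:380].ravel())
# rim candidates
m=(P[:,2]>.215)&(P[:,2]<.25)&(P[:,0]>.39)&(P[:,0]<.5)&(P[:,1]>-.26); q=P[m]; print(len(q),q.min(0),q.max(0))
E
```

```text
t 10.25 q [-0.989  0.15   1.848  0.82   1.93  -0.73 ] p [ 0.4067 -0.3514  0.2736] F [-1.6  0.4 -1.4] op 0.0595
t axis [ 0.25   0.865 -0.436] jaw [ 0.959 -0.282 -0.008] grasp [ 0.4455 -0.2174  0.206 ]
rot units [-0.01 -0.08  0.15] shift units [ 0.15  0.25 -0.31] min rows 0.31
ik [-0.98  0.16  1.85  0.82  1.92 -0.75] 0.0 0.0
350 [ 0.39151991 -0.2599658   0.21507956] [ 0.49491387 -0.18977894  0.24967212]
```

View pics/s8.png

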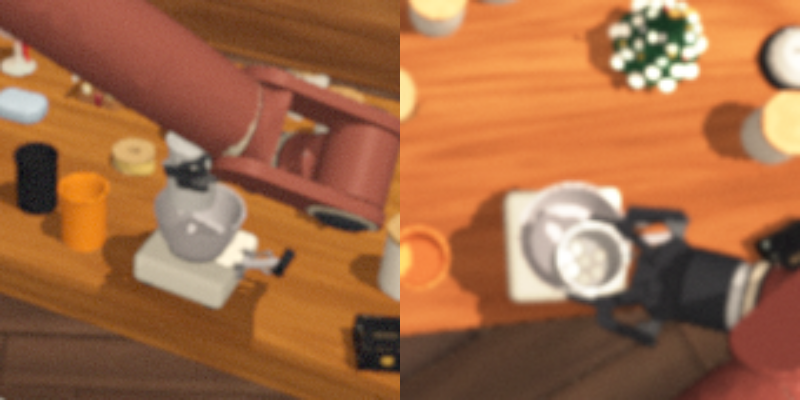

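```bash
python3 - <<'E'
from h import *
c=get_calibration("top"); print(at_z(c,[[270+193*.35,160+258*.35]],.24), proj(c,[[.4455,-.2174,.24]]))
c=get_calibration("scene"); print("scene", np.array(proj(c,[[.4455,-.2174,.24],[.4455,-.2174,.148]]))) 
E
```

```text
[[ 0.4427696  -0.22194085  0.24      ]] [[335.90546966 249.30368684]]
scene [[311.49483824 207.46971256]
 [309.82977077 232.98026568]]
```

```bash
cat > pour.py <<'E'
import sys
from delta import *
G=np.array([.445,-.21,.2])
def pose(th): 
    w=np.array([np.cos(1.3),np.sin(1.3),0]); M=R.from_rotvec(w*th).as_matrix()@target(1.3,.45,-1); return M,G-.155*M[:,0]
if __name__=="__main__":
    a=get_obs(); M=R.from_rotvec(a["tool_rot"]).as_matrix(); ax=M@target(1.3,.45,-1).T@[0,0,1]; print("axis",ax.round(3),"tilt",np.arccos(ax[2]).round(3),"t",a["t"],"q",a["q"].round(2),"F",a["contact_force"].round(1),"G",(a["tool_pos"]+.155*M[:,0]).round(4))
    for th in map(float,sys.argv[1:]): print(th); delta(*pose(th))
E
python3 pour.py .4 .8
```

```text
axis [ 0.008 -0.002  1.   ] tilt 0.009 t 10.35 q [-0.99  0.15  1.85  0.82  1.93 -0.73] F [ 0.3  0.6 -1.5] G [ 0.4455 -0.2161  0.206 ]
0.4
rot units [1.08 3.76 0.13] shift units [ 1.3  -0.06 -0.57] min rows 3.76
ik [-0.93  0.24  1.77  0.75  2.04 -0.4 ] 0.0 0.0
0.8
rot units [2.17 7.61 0.12] shift units [ 2.37 -0.36 -1.32] min rows 7.61
ik [-0.9   0.34  1.69  0.72  2.17 -0.05] 0.0 0.0
```

carry_out --increments '[[[0.27,0.95,0],[0.33,0,-0.13],0],[[0.27,0.95,0],[0.33,0,-0.14],0],[[0.27,0.95,0],[0.32,0,-0.15],0],[[0.27,0.95,0],[0.3,-0.05,-0.16],0],[[0.27,0.95,0],[0.3,-0.07,-0.17],0],[[0.27,0.95,0],[0.28,-0.07,-0.18],0],[[0.27,0.95,0],[0.26,-0.07,-0.19],0],[[0.27,0.95,0],[0.25,-0.07,-0.2],0]]'

```text
t: 11.15
tool_pos: [0.4576, -0.3511, 0.2471]
tool_rot: [1.564, 1.869, 0.386]
contact_force: [-0.5, -0.7, -2.0]
opening: 0.0599
```

```bash
python3 pour.py 1.2 1.6 2.0
```

```text
axis [ 0.71  -0.197  0.676] tilt 0.829 t 11.15 q [-0.89  0.34  1.7   0.73  2.17 -0.02] F [-0.5 -0.7 -2. ] G [ 0.4474 -0.2034  0.2011]
1.2
rot units [1.03 3.56 0.03] shift units [ 0.53 -0.51 -1.13] min rows 3.56
ik [-0.88  0.44  1.64  0.75  2.29  0.31] 0.0 0.0
1.6
rot units [2.1  7.42 0.02] shift units [ 0.75 -0.57 -2.45] min rows 7.42
ik [-0.87  0.52  1.62  0.83  2.4   0.69] 0.0 0.0
2.0
rot units [3.180e+00 1.127e+01 1.000e-02] shift units [ 0.46 -0.49 -3.76] min rows 11.27
ik [-0.88  0.58  1.63  0.96  2.47  1.12] 0.0 0.0
```

carry_out --increments '[[[0.26,0.9,0],[0.15,-0.13,-0.28],0],[[0.26,0.9,0],[0.13,-0.13,-0.28],0],[[0.26,0.9,0],[0.13,-0.13,-0.28],0],[[0.26,0.9,0],[0.12,-0.12,-0.29],0],[[0.13,0.48,0],[0.03,0,-0.16],0],[[0.13,0.48,0],[0.03,0,-0.16],0],[[0.13,0.48,0],[0.03,0,-0.16],0],[[0.13,0.48,0],[0.03,0,-0.16],0]]'

```text
t: 11.95
tool_pos: [0.4747, -0.3551, 0.2102]
tool_rot: [1.921, 2.317, 0.094]
contact_force: [-0.3, 0.8, -1.2]
opening: 0.0599
```

```bash
python3 pour.py 1.8 2.1; python3 - <<'E'
from h import *
im=[get_image(n)[0] for n in("scene","top")]; cv2.imwrite("pics/s9.png",np.hstack([cv2.resize(im[0][150:320,230:400],(400,400)),cv2.resize(im[1][160:300,270:410],(400,400))]))
E
```

```text
axis [ 0.955 -0.258  0.144] tilt 1.426 t 11.95 q [-0.86  0.49  1.63  0.79  2.35  0.52] F [-0.3  0.8 -1.2] G [ 0.4467 -0.2029  0.2008]
1.8
rot units [ 0.96  3.61 -0.06] shift units [-0.19 -0.35 -1.28] min rows 3.61
ik [-0.87  0.55  1.62  0.89  2.44  0.9 ] 0.0 0.0
2.1
rot units [ 1.76  6.51 -0.06] shift units [-0.55 -0.25 -2.21] min rows 6.51
ik [-0.88  0.59  1.64  1.    2.47  1.24] 0.0 0.0
```

View pics/s9.png

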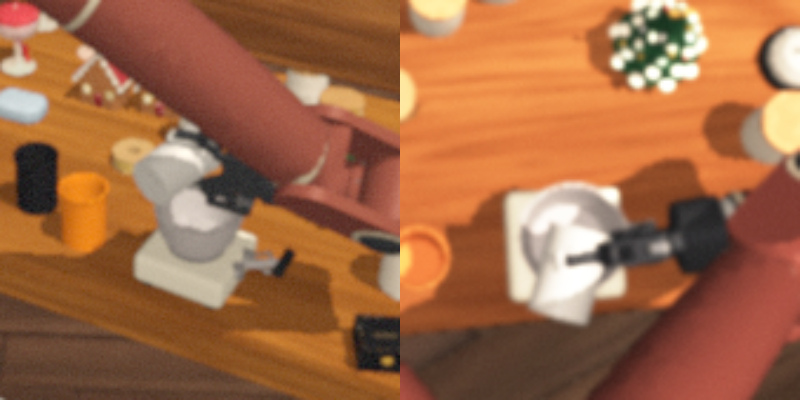

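carry_out --increments '[[[0.1,0.38,0],[0,-0.04,-0.14],0],[[0.1,0.38,0],[0,-0.04,-0.14],0],[[0.1,0.38,0],[0,-0.04,-0.14],0],[[0.1,0.38,0],[0,-0.04,-0.14],0],[[0.1,0.38,0],[-0.02,-0.04,-0.14],0],[[0.1,0.38,0],[-0.02,-0.04,-0.14],0],[[0.1,0.38,0],[-0.04,-0.04,-0.14],0],[[0.1,0.38,0],[-0.04,-0.04,-0.14],0]]'

```text
t: 12.85
tool_pos: [0.4743, -0.3583, 0.1897]
tool_rot: [-1.903, -2.304, 0.102]
contact_force: [-0.6, -0.2, -1.4]
opening: 0.0604
```

```bash
python3 pour.py 2.1; python3 - <<'E'
from h import *
im=[get_image(n)[0] for n in("scene","top")]; cv2.imwrite("pics/s10.png",np.hstack([cv2.resize(im[0][150:320,230:400],(400,400)),cv2.resize(im[1][160:300,270:410],(400,400))]))
E
```

```text
axis [ 0.953 -0.253 -0.165] tilt 1.736 t 12.85 q [-0.86  0.54  1.62  0.87  2.43  0.83] F [-0.6 -0.2 -1.4] G [ 0.446  -0.2064  0.201 ]
2.1
rot units [ 0.94  3.51 -0.1 ] shift units [-0.53 -0.09 -1.19] min rows 3.51
ik [-0.88  0.59  1.64  1.    2.47  1.24] 0.0 0.0
```

View pics/s10.png

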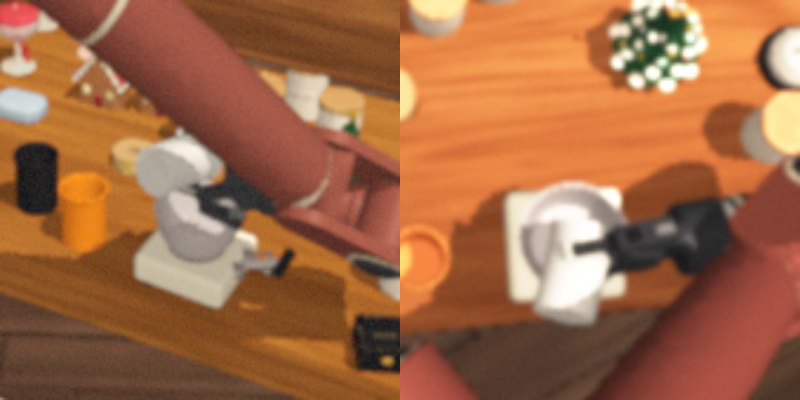

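carry_out --increments '[[[0.13,0.46,0],[-0.06,0,-0.16],0],[[0.13,0.46,0],[-0.06,0,-0.16],0],[[0.13,0.46,0],[-0.07,0,-0.16],0],[[0.13,0.46,0],[-0.07,0,-0.16],0],[[0.13,0.46,0],[-0.07,0,-0.15],0],[[0.13,0.46,0],[-0.07,0,-0.15],0],[[0.13,0.46,0],[-0.08,0,-0.14],0],[[0.13,0.46,0],[-0.08,0,-0.14],0]]'

```text
t: 13.75
tool_pos: [0.4649, -0.3572, 0.169]
tool_rot: [-1.673, -2.03, 0.296]
contact_force: [-0.1, 0.6, -0.8]
opening: 0.06
```

carry_out --increments '[[[0.1,0.4,0],[-0.08,0,-0.1],0],[[0.1,0.4,0],[-0.08,0,-0.1],0],[[0,0,0],[0,0,0],0],[[0,0,0],[0,0,0],0],[[0,0,0],[0,0,0],0]]'

```text
t: 14.25
tool_pos: [0.4624, -0.3567, 0.1668]
tool_rot: [-1.626, -1.974, 0.333]
contact_force: [0.3, -0.8, -1.8]
opening: 0.0599
```

```bash
python3 pour.py 1.6 0.8; python3 - <<'E'
from h import *
im=[get_image(n)[0] for n in("scene","top")]; cv2.imwrite("pics/s11.png",np.hstack([cv2.resize(im[0][150:320,230:400],(400,400)),cv2.resize(im[1][160:300,270:410],(400,400))]))
E
```

```text
axis [ 0.789 -0.206 -0.579] tilt 2.189 t 14.25 q [-0.88  0.59  1.65  1.05  2.49  1.35] F [ 0.3 -0.8 -1.8] G [ 0.4451 -0.2079  0.2068]
1.6
rot units [-1.6  -5.67 -0.13] shift units [ 0.51 -0.29  1.56] min rows 5.67
ik [-0.87  0.52  1.62  0.83  2.4   0.69] 0.0 0.0
0.8
rot units [ -3.69 -13.39  -0.14] shift units [-0.41 -0.04  4.01] min rows 13.39
ik [-0.9   0.34  1.69  0.72  2.17 -0.05] 0.0 0.0
```

View pics/s11.png

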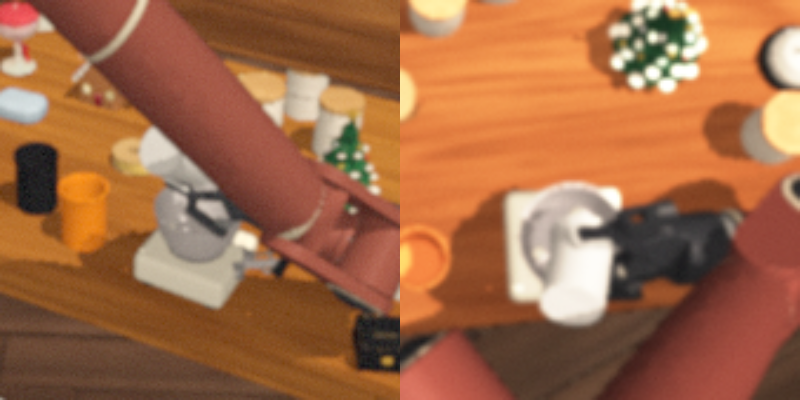

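carry_out --increments '[[[-0.28,-0.95,0],[0.1,0,0.4],0],[[-0.28,-0.95,0],[0.1,0,0.4],0],[[-0.28,-0.95,0],[0.1,0,0.4],0],[[-0.28,-0.95,0],[0.1,0,0.4],0],[[-0.28,-0.95,0],[0.1,0,0.4],0],[[-0.28,-0.95,0],[0,0,0.4],0],[[-0.28,-0.95,0],[-0.05,0,0.4],0],[[-0.28,-0.95,0],[-0.1,0,0.4],0]]'

```text
t: 15.15
tool_pos: [0.4699, -0.356, 0.2319]
tool_rot: [1.874, 2.272, 0.109]
contact_force: [0.1, -0.9, -0.6]
opening: 0.0599
```

carry_out --increments '[[[-0.28,-0.95,0],[-0.1,0,0.3],0],[[-0.28,-0.95,0],[-0.15,0,0.3],0],[[-0.28,-0.95,0],[-0.15,0,0.3],0],[[-0.28,-0.95,0],[-0.2,0,0.3],0],[[-0.28,-0.95,0],[-0.2,0,0.3],0],[[-0.28,-0.95,0],[-0.2,0,0.3],0],[[-0.28,-0.95,0],[-0.2,0,0.3],0],[[-0.28,-0.95,0],[-0.2,0,0.3],0]]'

```text
t: 15.95
tool_pos: [0.4415, -0.3555, 0.2833]
tool_rot: [1.358, 1.649, 0.47]
contact_force: [-0.6, -0.3, -0.5]
opening: 0.0599
```

```bash
python3 pour.py 0; python3 - <<'E'
from h import *
im=[get_image(n)[0] for n in("scene","top")]; cv2.imwrite("pics/s12.png",np.hstack([cv2.resize(im[0][150:320,230:400],(400,400)),cv2.resize(im[1][160:300,270:410],(400,400))]))
E
```

```text
axis [ 0.495 -0.111  0.862] tilt 0.532 t 15.95 q [-0.92  0.24  1.73  0.73  2.09 -0.25] F [-0.6 -0.3 -0.5] G [ 0.4461 -0.2139  0.2206]
0.0
rot units [-1.12 -5.2   0.14] shift units [-1.69  0.55 -0.8 ] min rows 5.2
ik [-0.98  0.15  1.86  0.82  1.92 -0.75] 0.0 0.0
```

View pics/s12.png

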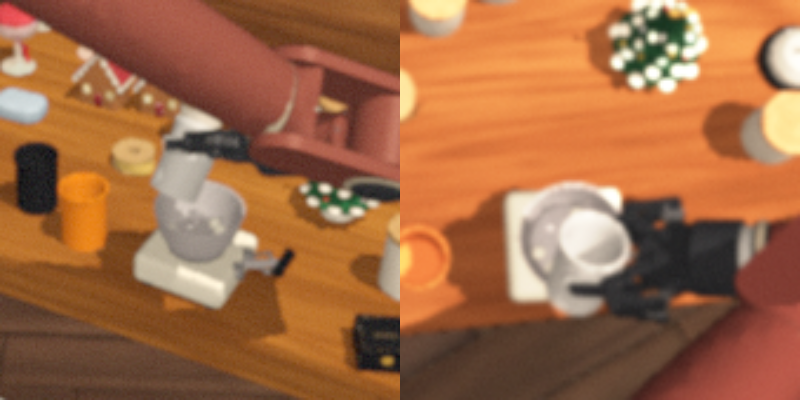

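carry_out --increments '[[[-0.2,-0.87,0],[-0.3,0.1,0.1],0],[[-0.2,-0.87,0],[-0.3,0.1,0.1],0],[[-0.2,-0.87,0],[-0.3,0.1,0.1],0],[[-0.2,-0.87,0],[-0.3,0.1,0],0],[[-0.2,-0.87,0.2],[-0.2,0.5,0],0],[[-0.2,-0.87,0.3],[0,0.9,0],0],[[0,0,0.38],[0.2,0.98,0],0],[[0,0,0.38],[0.25,0.98,0],0]]'

```text
t: 16.85
tool_pos: [0.4214, -0.2795, 0.2882]
tool_rot: [0.962, 1.299, 0.747]
contact_force: [-0.1, -0.5, -0.8]
opening: 0.0598
```

carry_out --increments '[[[0,0,0.38],[0.26,0.98,0],0],[[0,0,0.38],[0.26,0.98,0],0],[[0,0,0.38],[0.26,0.98,0],0],[[0,0,0.38],[0.26,0.98,0],0],[[0,0,0.38],[0.26,0.98,0],0],[[0,0,0.38],[0.26,0.98,0],0],[[0,0,0.38],[0.26,0.98,0],0],[[0,0,0.38],[0.26,0.98,0],0]]'

```text
t: 17.65
tool_pos: [0.464, -0.1151, 0.2855]
tool_rot: [0.777, 1.49, 0.985]
contact_force: [0.4, -0.4, -0.2]
opening: 0.0598
```

```bash
python3 fit.py; python3 - <<'E'
from delta import *
M=target(2.1,.45,-1); delta(M,np.array([.5515,.107,.148+.13]))
im=[get_image(n)[0] for n in("scene","top")]; cv2.imwrite("pics/s13.png",np.hstack([cv2.resize(im[0][100:320,180:400],(400,400)),cv2.resize(im[1][180:280,280:380],(400,400),interpolation=cv2.INTER_CUBIC)]))
c=get_calibration("top")
for r in look_for("top","sweet0"): print(round(r["p"],2),np.round(r["centre"]),at_z(c,[r["centre"]],.07)[0].round(3))
E
```

```text
t 17.65 q [-0.553 -0.004  1.988  0.815  1.949 -0.718] p [ 0.464  -0.1151  0.2855] F [ 0.4 -0.4 -0.2] op 0.0598
t axis [-0.15   0.888 -0.435] jaw [ 0.987  0.158 -0.018] grasp [0.4407 0.0225 0.2181]
rot units [ 0.06 -0.17  3.7 ] shift units [ 4.37 11.1  -0.38] min rows 11.1
ik [-0.08  0.18  1.81  0.88  1.87 -0.67] 0.0 0.0
```

View pics/s13.png

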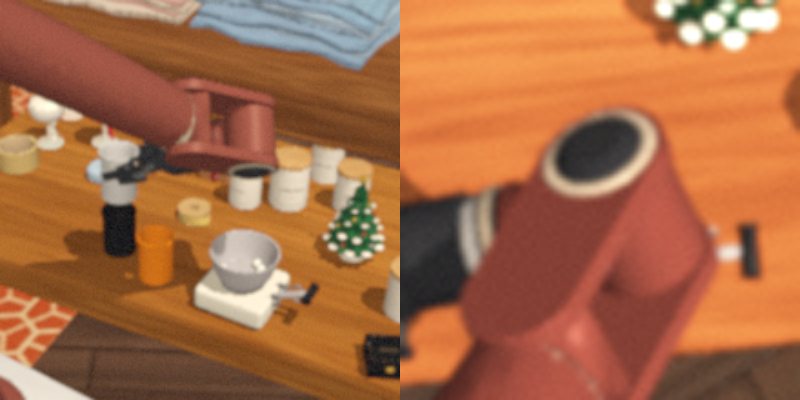

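Nothing has been spilled on the table. I carry on to the placing spot.

carry_out --increments '[[[0,0,0.34],[0.4,0.98,0],0],[[0,0,0.34],[0.4,0.98,0],0],[[0,0,0.34],[0.4,0.98,0],0],[[0,0,0.34],[0.4,0.98,0],0],[[0,0,0.34],[0.4,0.98,0],0],[[0,0,0.34],[0.4,0.98,0],0],[[0,0,0.34],[0.4,0.98,0],0],[[0,0,0.34],[0.4,0.98,0],0]]'

```text
t: 18.6
tool_pos: [0.53, 0.0386, 0.2846]
tool_rot: [0.59, 1.632, 1.177]
contact_force: [0.2, -0.4, 0.2]
opening: 0.0601
```

carry_out --increments '[[[0,0,0.34],[0.4,0.98,0],0],[[0,0,0.34],[0.4,0.98,0],0],[[0,0,0.34],[0.4,0.98,0],0],[[0,0,0],[0,0,-0.3],0],[[0,0,0],[0,0,0],0]]'

```text
t: 19.1
tool_pos: [0.5564, 0.0968, 0.2772]
tool_rot: [0.514, 1.685, 1.247]
contact_force: [-0.5, -0.2, -1.7]
opening: 0.0601
```

```bash
python3 fit.py; python3 - <<'E'
from delta import *
M=target(2.1,.45,-1); delta(M,np.array([.5515,.107,.127]))
im=[get_image(n)[0] for n in("scene","top")]; cv2.imwrite("pics/s14.png",np.hstack([cv2.resize(im[0][100:250,140:290],(400,400)),cv2.resize(im[1][200:290,280:380],(400,400),interpolation=cv2.INTER_CUBIC)]))
c=get_calibration("top")
for n in("top","scene"):
  c=get_calibration(n)
  for r in look_for(n,"sweet0"): print(n,round(r["p"],2),np.round(r["centre"]),at_z(c,[r["centre"]],.07)[0].round(3))
E
```

```text
t 19.1 q [-0.098  0.193  1.792  0.863  1.895 -0.647] p [0.5564 0.0968 0.2772] F [-0.5 -0.2 -1.7] op 0.0601
t axis [-0.466  0.77  -0.436] jaw [ 0.864  0.503 -0.036] grasp [0.4841 0.2161 0.2096]
rot units [ 0.19 -0.3   0.02] shift units [-0.25  0.51 -7.51] min rows 7.51
ik [-0.08  0.43  1.81  0.84  1.71 -0.87] 0.0 0.0
```

View pics/s14.png

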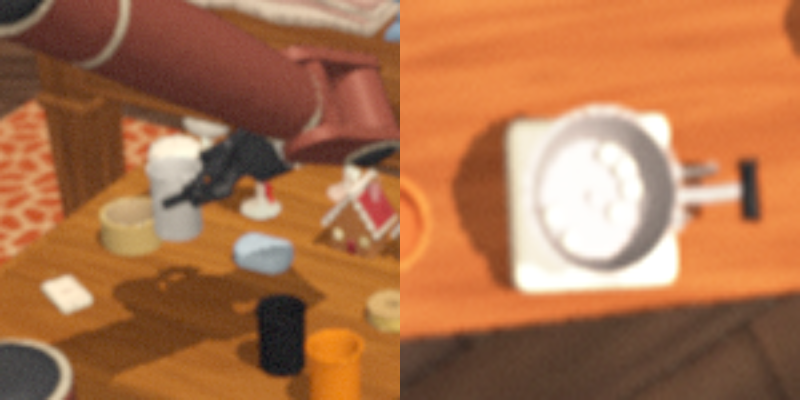

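```bash
python3 - <<'E'
from h import *
im,_=get_image("top"); a=im[222:264,310:352].astype(float); a=np.clip((a-150)*2.4,0,255).astype(np.uint8)
im2,_=get_image("scene"); b=im2[225:267,292:334]
cv2.imwrite("pics/s15.png",np.hstack([cv2.resize(x,(400,400),interpolation=cv2.INTER_CUBIC) for x in(a,b)]))
im,_=get_image("top");c=im[170:270,150:260]; cv2.imwrite("pics/s16.png",cv2.resize(c,(550,500)))
E
```

```text
(no output)
```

View pics/s15.png

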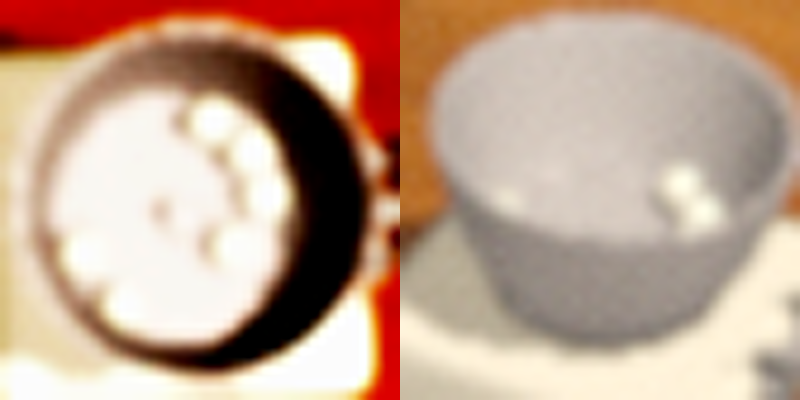

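View pics/s16.png

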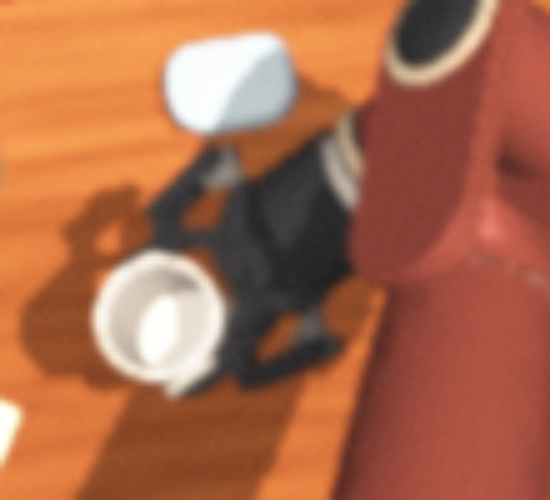

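The enhanced bowl view shows six sweets, and the tumbler looks empty. I lower it.

carry_out --increments '[[[0.05,-0.1,0],[-0.05,0.1,-0.95],0],[[0.05,-0.1,0],[-0.05,0.1,-0.95],0],[[0.05,-0.1,0],[-0.05,0.1,-0.95],0],[[0.05,0,0],[-0.05,0.1,-0.95],0],[[0,0,0],[-0.05,0.1,-0.95],0],[[0,0,0],[0,0,-0.95],0],[[0,0,0],[0,0,-0.7],0],[[0,0,0],[0,0,-0.2],0]]'

```text
t: 20.25
tool_pos: [0.5518, 0.1055, 0.1441]
tool_rot: [0.501, 1.638, 1.266]
contact_force: [-0.8, 0.3, -0.6]
opening: 0.0599
```

```bash
python3 fit.py; python3 - <<'E'
from delta import *
M=target(2.1,.45,-1); delta(M,np.array([.5515,.107,.127]))
im,_=get_image("scene"); cv2.imwrite("pics/s17.png",cv2.resize(im[150:260,150:260],(550,550),interpolation=cv2.INTER_CUBIC))
E
```

```text
t 20.25 q [-0.086  0.393  1.819  0.844  1.719 -0.852] p [0.5518 0.1055 0.1441] F [-0.8  0.3 -0.6] op 0.0599
t axis [-0.446  0.781 -0.438] jaw [0.866 0.5   0.01 ] grasp [0.4827 0.2265 0.0762]
rot units [-0.02  0.1   0.06] shift units [-0.02  0.07 -0.86] min rows 0.86
ik [-0.08  0.43  1.81  0.84  1.71 -0.87] 0.0 0.0
```

View pics/s17.png

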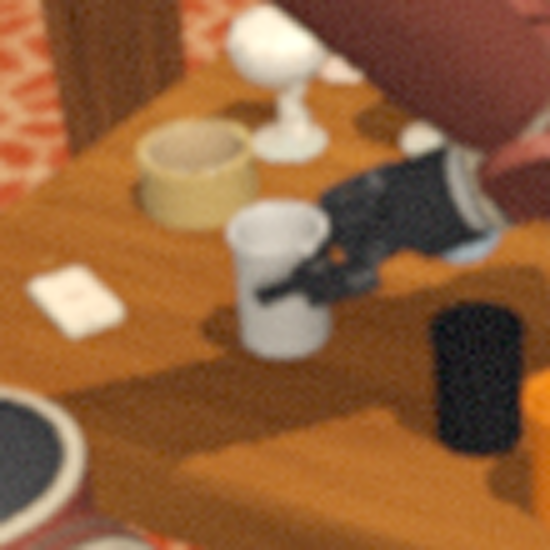

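carry_out --increments '[[[0,0.1,0],[0,0,-0.5],0],[[0,0,0],[0,0,-0.25],0],[[0,0,0],[0,0,-0.08],0],[[0,0,0],[0,0,0],0]]'

```text
t: 20.7
tool_pos: [0.553, 0.1053, 0.1281]
tool_rot: [0.507, 1.644, 1.265]
contact_force: [-0.0, -0.1, -0.8]
opening: 0.0601
```

```bash
python3 fit.py
```

```text
t 20.7 q [-0.086  0.426  1.811  0.843  1.707 -0.865] p [0.553  0.1053 0.1281] F [-0.  -0.1 -0.8] op 0.0601
t axis [-0.449  0.781 -0.434] jaw [0.866 0.5   0.004] grasp [0.4835 0.2264 0.0607]
```

carry_out --increments '[[[0,0,0],[0,0,-0.1],0],[[0,0,0],[0,0,-0.05],0],[[0,0,0],[0,0,0],0]]'

```text
t: 21.0
tool_pos: [0.5537, 0.1053, 0.1264]
tool_rot: [0.506, 1.643, 1.267]
contact_force: [0.0, -0.8, -1.8]
opening: 0.0601
```

carry_out --increments '[[[0,0,0],[0,0,-0.1],0],[[0,0,0],[0,0,-0.05],0],[[0,0,0],[0,0,0],0]]'

```text
t: 21.3
tool_pos: [0.5543, 0.1051, 0.1258]
tool_rot: [0.508, 1.642, 1.272]
contact_force: [-0.2, -0.4, -1.0]
opening: 0.0599
```

carry_out --increments '[[[0,0,0],[0,0,-0.1],0],[[0,0,0],[0,0,-0.1],0],[[0,0,0],[0,0,0],0]]'

```text
t: 21.6
tool_pos: [0.5551, 0.105, 0.1249]
tool_rot: [0.512, 1.642, 1.28]
contact_force: [0.7, 0.7, -1.3]
opening: 0.0597
```

```bash
python3 - <<'E'
from h import *
F=[]
for i in range(4):
    get_image("scene"); o=get_obs(); F.append(np.r_[o["contact_force"],o["tool_pos"]])
print(np.mean(F,0).round(4),o["t"])
im,d=get_image("scene"); cv2.imwrite("pics/s18.png",cv2.resize(im[150:260,150:260],(550,550),interpolation=cv2.INTER_CUBIC))
E
```

```text
[-0.8368 -0.4278  2.9198  0.5552  0.1052  0.1248] 21.8
```

View pics/s18.png

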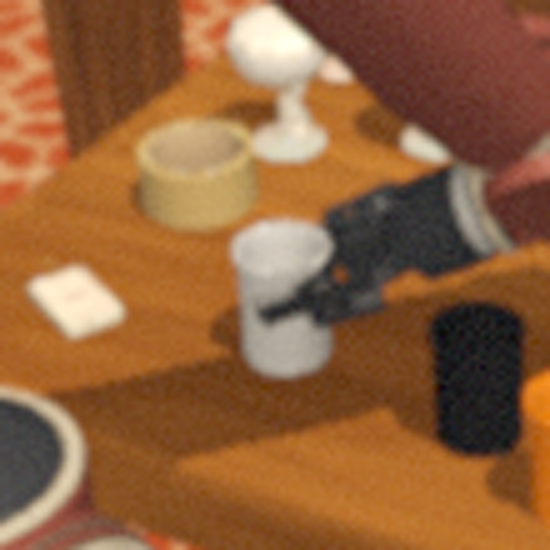

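carry_out --increments '[[[0,0,0],[0,0,0],1],[[0,0,0],[0,0,0],1],[[0,0,0],[0,0,0],1],[[0,0,0],[0,0,0],1],[[0,0,0],[0,0,0],1],[[0,0,0],[0,0,0],1]]'

```text
t: 22.45
tool_pos: [0.5544, 0.1055, 0.1231]
tool_rot: [0.512, 1.642, 1.278]
contact_force: [0.4, 0.4, 0.4]
opening: 0.0857
```

```bash
python3 fit.py; python3 - <<'E'
from h import *
im=[get_image(n)[0] for n in("scene","top")]; cv2.imwrite("pics/s19.png",np.hstack([cv2.resize(im[0][150:260,150:260],(400,400)),cv2.resize(im[1][190:290,150:250],(400,400))]))
E
```

```text
t 22.45 q [-0.086  0.44   1.805  0.846  1.712 -0.876] p [0.5544 0.1055 0.1231] F [0.4 0.4 0.4] op 0.0857
t axis [-0.454  0.783 -0.425] jaw [0.864 0.504 0.007] grasp [0.4841 0.2269 0.0572]
```

View pics/s19.png

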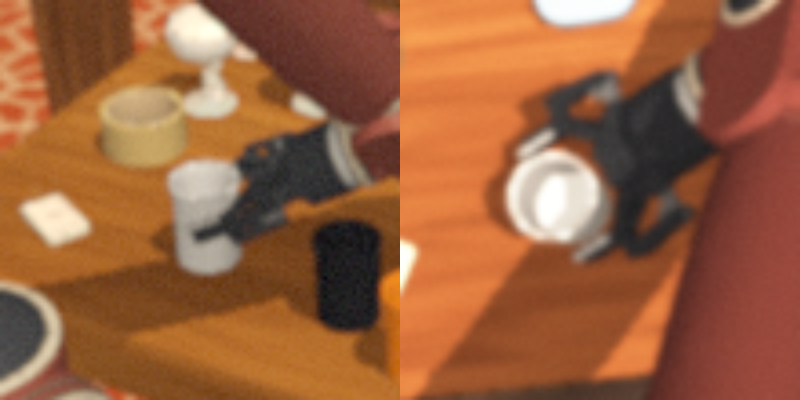

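carry_out --increments '[[[0,0,0],[0,0,0.5],1],[[0,0,0],[0,0,0.9],1],[[0,0,0],[0,0,0.9],1],[[0,0,0],[0,0,0.9],1],[[0,0,0],[0,0,0.9],1],[[0,0,0],[0,0,0.9],1],[[0,0,0],[0,0,0.9],1],[[0,0,0],[0,0,0.9],1]]'

```text
t: 23.35
tool_pos: [0.5527, 0.1055, 0.2663]
tool_rot: [0.514, 1.645, 1.279]
contact_force: [-0.3, -0.4, -0.8]
opening: 0.0856
```

carry_out --increments '[[[0,0,0],[-0.2,-0.3,0.9],1],[[0,0,0],[-0.2,-0.3,0.9],1],[[0,0,0],[-0.2,-0.3,0.9],0]]'

```text
t: 23.65
tool_pos: [0.5402, 0.0876, 0.3253]
tool_rot: [0.512, 1.645, 1.28]
contact_force: [0.0, 0.6, -0.0]
opening: 0.073
```

```bash
python3 fit.py; python3 - <<'E'
from delta import *
for s in(1,-1):
    z=np.array([s,0,0.]);x=np.array([0,0,-1.]);M=np.c_[x,np.cross(z,x),z]; print(s); delta(M,np.array([.48,-.344,.36]))
    q,a,b=ik(M,np.array([.48,-.344,.216]),get_obs()["q"]); print(q.round(2),a,b)
im=[get_image(n)[0] for n in("scene","top")]; cv2.imwrite("pics/s20.png",np.hstack([cv2.resize(im[0][100:260,150:310],(400,400)),cv2.resize(im[1][190:290,150:250],(400,400))]))
E
```

```text
t 23.65 q [-0.119  0.094  1.814  0.895  1.955 -0.628] p [0.5402 0.0876 0.3253] F [ 0.   0.6 -0. ] op 0.073
t axis [-0.456  0.783 -0.423] jaw [0.863 0.506 0.005] grasp [0.4695 0.2089 0.2597]
1
rot units [-11.07  -2.96  -4.75] shift units [ -3.01 -21.58   1.73] min rows 21.58
ik [-0.75  0.    1.74  0.    1.4  -0.75] 0.0 0.0
[-0.75  0.16  1.83 -0.    1.15 -0.75] 1.0007415106216802e-16 1.8809591112052634e-16
-1
rot units [  3.83 -14.33  22.48] shift units [ -3.01 -21.58   1.73] min rows 22.48
ik [-0.68 -0.01  1.76 -0.28  1.3  -3.14] 0.0109 0.681
[-0.67  0.15  1.87 -0.42  1.   -3.14] 0.008795093457982735 0.6039965270290237
```

View pics/s20.png

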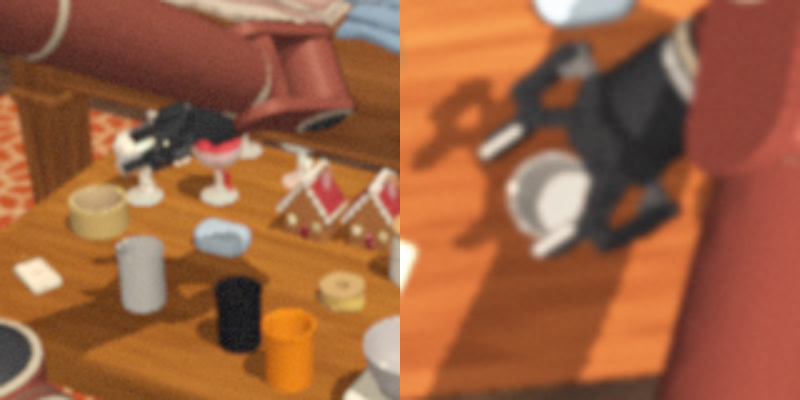

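carry_out --increments '[[[-0.5,-0.13,-0.21],[-0.14,-0.98,0.3],0],[[-0.5,-0.13,-0.21],[-0.14,-0.98,0.3],0],[[-0.5,-0.13,-0.21],[-0.14,-0.98,0.3],0],[[-0.5,-0.13,-0.21],[-0.14,-0.98,0.3],0],[[-0.5,-0.13,-0.21],[-0.14,-0.98,0.3],0],[[-0.5,-0.13,-0.21],[-0.14,-0.98,0.3],0],[[-0.5,-0.13,-0.21],[-0.14,-0.98,0.2],0],[[-0.5,-0.13,-0.21],[-0.14,-0.98,0.1],0]]' --squeeze 60

```text
t: 24.55
tool_pos: [0.5165, -0.0717, 0.3648]
tool_rot: [0.315, 1.679, 0.796]
contact_force: [0.5, -0.4, -1.2]
opening: -0.0
```

carry_out --increments '[[[-0.5,-0.13,-0.21],[-0.14,-0.98,0.1],0],[[-0.5,-0.13,-0.21],[-0.14,-0.98,0.1],0],[[-0.5,-0.13,-0.21],[-0.14,-0.98,0],0],[[-0.5,-0.13,-0.21],[-0.14,-0.98,0],0],[[-0.5,-0.13,-0.21],[-0.14,-0.98,0],0],[[-0.5,-0.13,-0.21],[-0.14,-0.98,0],0],[[-0.5,-0.13,-0.21],[-0.14,-0.98,0],0],[[-0.5,-0.13,-0.21],[-0.14,-0.98,0],0]]'

```text
t: 25.35
tool_pos: [0.4926, -0.2332, 0.362]
tool_rot: [0.126, 1.65, 0.32]
contact_force: [-0.6, -0.2, -0.2]
opening: 0.0001
```

```bash
cat > press.py <<'E'
from delta import *
import sys
z=np.array([1,0,0.]);x=np.array([0,0,-1.]);M=np.c_[x,np.cross(z,x),z]; delta(M,np.array([.48,-.344,float(sys.argv[1])]))
E
python3 fit.py; python3 press.py .36
```

```text
t 25.35 q [-0.61  -0.049  1.794  0.16   1.644 -0.741] p [ 0.4926 -0.2332  0.362 ] F [-0.6 -0.2 -0.2] op 0.0001
t axis [-0.108  0.27  -0.957] jaw [ 0.988  0.133 -0.074] grasp [ 0.4759 -0.1914  0.2137]
rot units [-2.8  -0.93 -1.22] shift units [-0.63 -5.54 -0.1 ] min rows 5.54
ik [-0.75  0.    1.74  0.    1.4  -0.75] 0.0 0.0
```

carry_out --increments '[[[-0.47,-0.16,-0.2],[-0.1,-0.95,0],0],[[-0.47,-0.16,-0.2],[-0.1,-0.95,0],0],[[-0.47,-0.16,-0.2],[-0.1,-0.95,0],0],[[-0.47,-0.16,-0.2],[-0.1,-0.95,0],0],[[-0.47,-0.16,-0.2],[-0.1,-0.95,0],0],[[-0.47,-0.16,-0.2],[-0.1,-0.8,0],0],[[0,0,0],[0,0,0],0]]'

```text
t: 26.05
tool_pos: [0.4796, -0.3486, 0.3547]
tool_rot: [-0.004, 1.571, -0.008]
contact_force: [-0.4, 0.7, 0.6]
opening: -0.0001
```

```bash
python3 fit.py; python3 press.py .27; python3 - <<'E'
from h import *
im,d=zip(*[get_image(n) for n in("scene","top")]); cv2.imwrite("pics/s21.png",np.hstack([cv2.resize(im[0][170:320,260:410],(400,400)),cv2.resize(im[1][190:290,310:410],(400,400))]))
c=get_calibration("top"); print(proj(c,[[.48,-.342,.07]]), proj(get_calibration("scene"),[[.48,-.342,.07]]))
n="top"
for n in("top","scene"):
  for r in tip_of(n,"paddle_bar"): print(n,round(r["p"],2),r["centre"],at_z(get_calibration(n),[r["centre"]],.07)[0].round(4))
E
```

```text
t 26.05 q [-0.753  0.011  1.74  -0.006  1.385 -0.749] p [ 0.4796 -0.3486  0.3547] F [-0.4  0.7  0.6] op -0.0001
t axis [ 0.    -0.008 -1.   ] jaw [ 1.    -0.003  0.   ] grasp [ 0.4796 -0.3498  0.1997]
rot units [0.08 0.   0.03] shift units [ 0.02  0.23 -4.23] min rows 4.23
ik [-0.75  0.09  1.81 -0.    1.24 -0.75] 0.0 0.0
[[367.02873156 242.77660194]] [[350.14896934 261.60514091]]
top 0.46 [398.0, 207.2] [ 0.5959 -0.4452  0.07  ]
scene 0.69 [353.8, 262.1] [ 0.484  -0.3522  0.07  ]
```

View pics/s21.png

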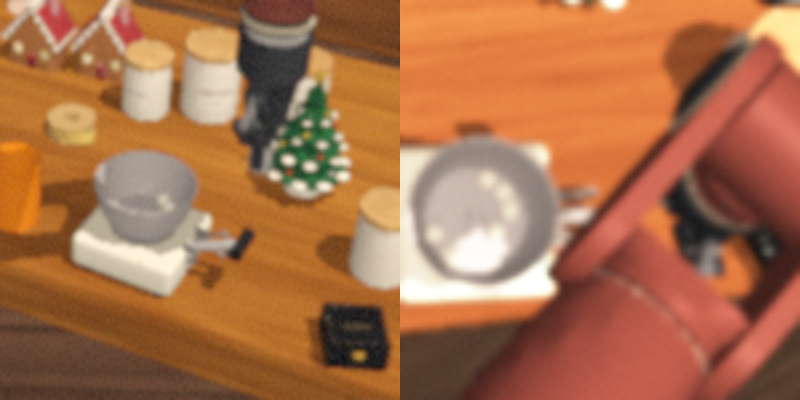

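carry_out --increments '[[[0.08,0,0],[0.02,0.15,-0.9],0],[[0,0,0],[0,0,-0.9],0],[[0,0,0],[0,0,-0.9],0],[[0,0,0],[0,0,-0.9],0],[[0,0,0],[0,0,-0.3],0],[[0,0,0],[0,0,0],0]]'

```text
t: 26.85
tool_pos: [0.4806, -0.3386, 0.2689]
tool_rot: [0.003, 1.573, 0.01]
contact_force: [-0.5, -0.2, 0.2]
opening: 0.0002
```

```bash
python3 fit.py; python3 press.py .251; python3 - <<'E'
from h import *
im,d=zip(*[get_image(n) for n in("scene","top")]); cv2.imwrite("pics/s22.png",cv2.resize(im[0][190:290,300:400],(600,600),interpolation=cv2.INTER_CUBIC))
E
```

```text
t 26.85 q [-0.741  0.089  1.811  0.005  1.249 -0.747] p [ 0.4806 -0.3386  0.2689] F [-0.5 -0.2  0.2] op 0.0002
t axis [-0.002  0.008 -1.   ] jaw [ 1.     0.005 -0.002] grasp [ 0.4802 -0.3373  0.1139]
rot units [-0.08 -0.02 -0.05] shift units [-0.03 -0.27 -0.89] min rows 0.89
ik [-0.75  0.11  1.82  0.    1.21 -0.75] 0.0 0.0
```

View pics/s22.png

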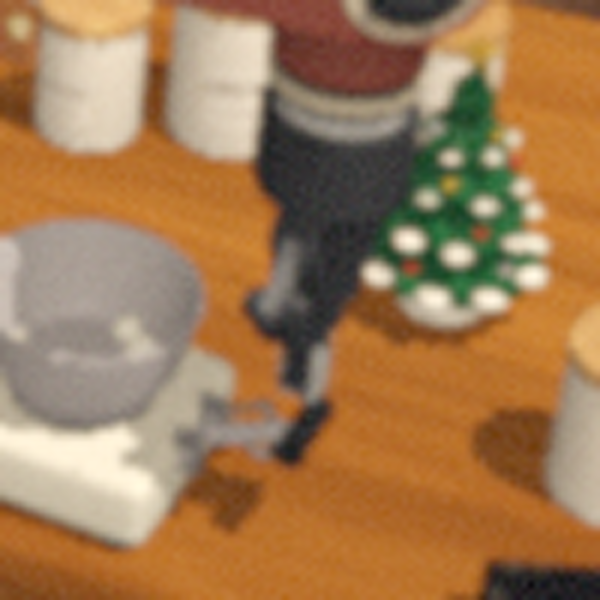

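carry_out --increments '[[[-0.08,0,0],[0,-0.3,0],0],[[0,0,0],[0,0,-0.4],0],[[0,0,0],[0,0,-0.4],0],[[0,0,0],[0,0,-0.2],0],[[0,0,0],[0,0,0],0]]'

```text
t: 27.45
tool_pos: [0.4818, -0.3466, 0.2522]
tool_rot: [-0.008, 1.567, -0.001]
contact_force: [0.6, 0.0, 0.0]
opening: -0.0001
```

```bash
python3 fit.py; python3 press.py .2355
```

```text
t 27.45 q [-0.749  0.118  1.81  -0.002  1.206 -0.752] p [ 0.4818 -0.3466  0.2522] F [0.6 0.  0. ] op -0.0001
t axis [ 0.004 -0.006 -1.   ] jaw [1.    0.004 0.004] grasp [ 0.4824 -0.3475  0.0972]
rot units [ 0.06  0.04 -0.04] shift units [-0.09  0.13 -0.84] min rows 0.84
ik [-0.75  0.13  1.82 -0.    1.18 -0.75] 0.0 0.0
```

carry_out --increments '[[[0.05,0,0],[-0.05,0.1,-0.2],0],[[0,0,0],[0,0,-0.2],0],[[0,0,0],[0,0,-0.2],0],[[0,0,0],[0,0,0],0]]'

```text
t: 27.85
tool_pos: [0.4817, -0.3479, 0.2465]
tool_rot: [-0.013, 1.564, -0.006]
contact_force: [-2.0, 1.5, 4.5]
opening: -0.0001
```

```bash
python3 fit.py; python3 press.py .2155;  python3 - <<'E'
from h import *
im,d=zip(*[get_image(n) for n in("scene","top")]); cv2.imwrite("pics/s23.png",cv2.resize(im[0][190:290,300:400],(600,600),interpolation=cv2.INTER_CUBIC))
E
```

```text
t 27.85 q [-0.75   0.126  1.813 -0.004  1.19  -0.753] p [ 0.4817 -0.3479  0.2465] F [-2.   1.5  4.5] op -0.0001
t axis [ 0.007 -0.012 -1.   ] jaw [1.    0.005 0.007] grasp [ 0.4828 -0.3498  0.0915]
rot units [ 0.12  0.07 -0.05] shift units [-0.09  0.19 -1.55] min rows 1.55
ik [-0.75  0.16  1.83 -0.    1.15 -0.75] 0.0 0.0
```

View pics/s23.png

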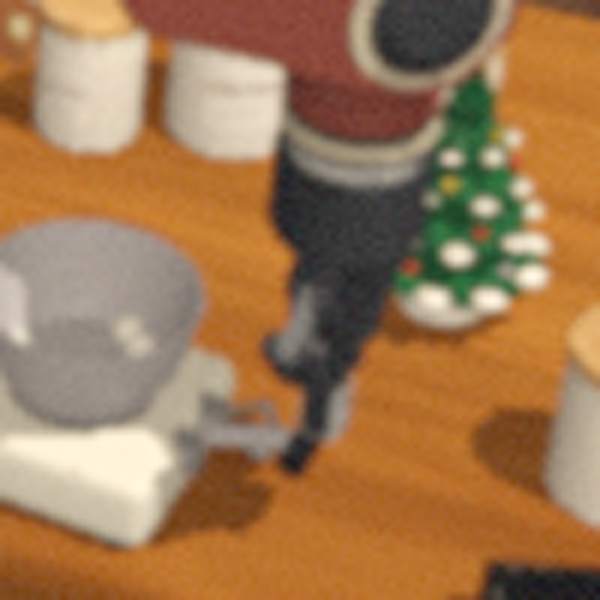

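carry_out --increments '[[[0.08,0.04,0],[-0.05,0.12,-0.25],0],[[0,0,0],[0,0,-0.25],0],[[0,0,0],[0,0,-0.25],0]]'

```text
t: 28.25
tool_pos: [0.4821, -0.3482, 0.2368]
tool_rot: [-0.017, 1.562, -0.008]
contact_force: [-5.1, -1.4, 9.9]
opening: 0.0
```

```bash
cat > st.py <<'E'
from h import *
for i in range(4):
    o=get_obs(); M=R.from_rotvec(o["tool_rot"]).as_matrix(); tip=o["tool_pos"]+.173*M[:,0]
    zb=tip[2]-.008; print(o["t"],o["tool_pos"].round(4),"tip",tip.round(4),"F",o["contact_force"].round(1),"angle est",(0.436-np.arcsin((zb-.045)/.06)).round(3))
    if i<3: get_image("scene")
E
python3 st.py
```

```text
28.25 [ 0.4821 -0.3482  0.2368] tip [ 0.4835 -0.351   0.0638] F [-5.1 -1.4  9.9] angle est 0.254
28.3 [ 0.4819 -0.3483  0.2362] tip [ 0.4834 -0.3511  0.0632] F [-4.2 -3.2  8.1] angle est 0.265
28.35 [ 0.482  -0.3482  0.2365] tip [ 0.4835 -0.351   0.0636] F [-3.8 -1.6  8.3] angle est 0.259
28.4 [ 0.482  -0.3482  0.2368] tip [ 0.4835 -0.351   0.0638] F [-4.4 -0.6  8.2] angle est 0.255
```

carry_out --increments '[[[0.08,0.04,0],[-0.05,0.12,-0.25],0],[[0.05,0.03,0],[-0.05,0.05,-0.25],0],[[0,0,0],[0,0,-0.25],0]]'

```text
t: 28.7
tool_pos: [0.482, -0.3489, 0.2283]
tool_rot: [-0.019, 1.56, -0.009]
contact_force: [-5.7, 2.3, 7.5]
opening: 0.0001
```

```bash
python3 st.py; python3 - <<'E'
from h import *
im,d=get_image("scene"); cv2.imwrite("pics/s24.png",cv2.resize(im[190:290,300:400],(600,600),interpolation=cv2.INTER_CUBIC))
E
```

```text
28.7 [ 0.482  -0.3489  0.2283] tip [ 0.4838 -0.3521  0.0554] F [-5.7  2.3  7.5] angle est 0.397
28.75 [ 0.4819 -0.3489  0.2276] tip [ 0.4837 -0.3521  0.0546] F [-2.2 -1.3  7.1] angle est 0.409
28.8 [ 0.4819 -0.3489  0.2279] tip [ 0.4837 -0.352   0.0549] F [-4.3  0.1  8.2] angle est 0.404
28.85 [ 0.482  -0.3489  0.2281] tip [ 0.4837 -0.352   0.0551] F [-3.5 -1.   7.2] angle est 0.401
```

View pics/s24.png

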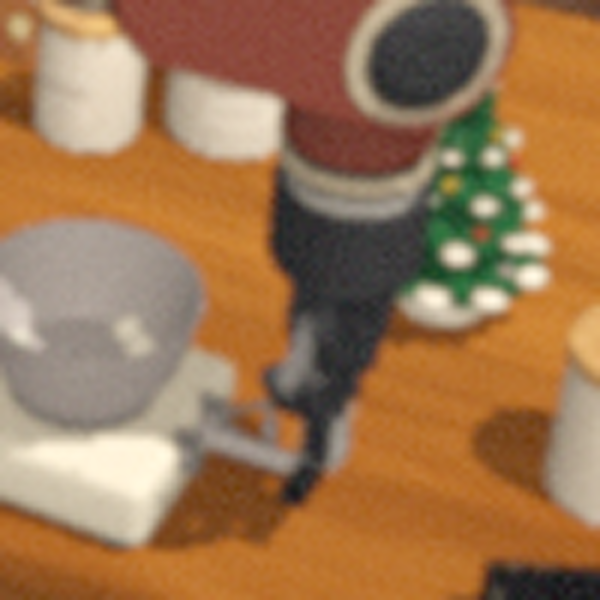

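carry_out --increments '[[[0.08,0.04,0],[-0.05,0.1,-0.25],0],[[0.05,0.03,0],[-0.05,0.05,-0.25],0],[[0,0,0],[0,0,-0.25],0]]'

```text
t: 29.2
tool_pos: [0.4821, -0.3495, 0.2201]
tool_rot: [-0.019, 1.56, -0.009]
contact_force: [-3.8, 3.7, 7.4]
opening: -0.0
```

```bash
python3 st.py
```

```text
29.2 [ 0.4821 -0.3495  0.2201] tip [ 0.484  -0.3526  0.0472] F [-3.8  3.7  7.4] angle est 0.533
29.25 [ 0.482  -0.3494  0.2192] tip [ 0.4839 -0.3526  0.0462] F [-1.  -1.2  5.6] angle est 0.549
29.3 [ 0.482  -0.3494  0.2192] tip [ 0.484  -0.3526  0.0463] F [-2.1 -0.3  6.5] angle est 0.549
29.35 [ 0.482  -0.3494  0.2193] tip [ 0.484  -0.3526  0.0464] F [-2.7  0.1  6.7] angle est 0.547
```

carry_out --increments '[[[0,0,0],[0,0.03,-0.25],0]]'

```text
t: 29.45
tool_pos: [0.4822, -0.3492, 0.2156]
tool_rot: [-0.021, 1.56, -0.01]
contact_force: [-4.8, 0.4, 9.9]
opening: -0.0001
```

```bash
python3 st.py; python3 - <<'E'
from h import *
im,d=get_image("scene"); cv2.imwrite("pics/s25.png",cv2.resize(im[190:290,300:400],(600,600),interpolation=cv2.INTER_CUBIC))
E
```

```text
29.45 [ 0.4822 -0.3492  0.2156] tip [ 0.4841 -0.3526  0.0427] F [-4.8  0.4  9.9] angle est 0.609
29.5 [ 0.4821 -0.3491  0.2149] tip [ 0.484  -0.3525  0.0419] F [-3.  -0.1 10.1] angle est 0.622
29.55 [ 0.4821 -0.3492  0.2153] tip [ 0.4841 -0.3526  0.0423] F [-3.6  0.7  9.6] angle est 0.615
29.6 [ 0.4822 -0.3492  0.2155] tip [ 0.4841 -0.3525  0.0425] F [-4.2  1.4 10. ] angle est 0.611
```

View pics/s25.png

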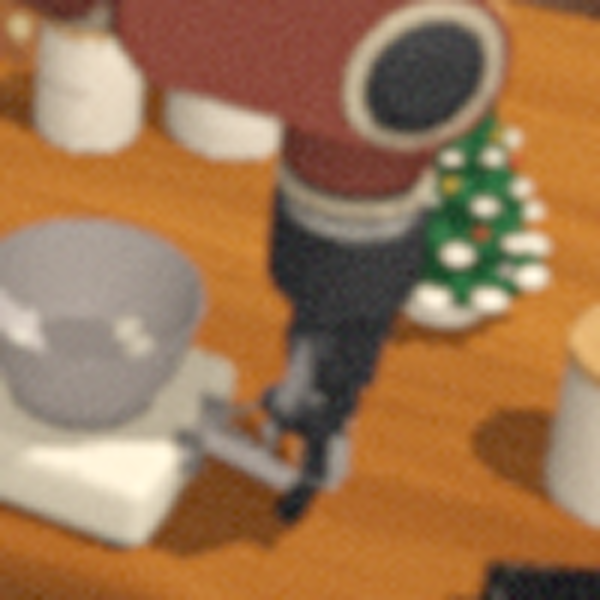

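```bash
python3 - <<'E'
from h import *
c=get_calibration("scene")
bc=np.array([.476,-.22]); ax=np.array([.03,-.9995]); yv=np.array([.9995,.03])
for q in(0,.2,.4,.5,.6,.7):
    r=.068+.06*np.cos(.436-q); z=.045+.06*np.sin(.436-q)
    pts=[[*(bc+ax*r+yv*s),z] for s in(-.022,0,.022)]
    print(q,((proj(c,pts)-[300,190])*6).round(0).tolist())
ims={0:"s21",.4:"s24",.6:"s25"}
E
```

```text
0 [[284.0, 454.0], [301.0, 430.0], [318.0, 406.0]]
0.2 [[289.0, 474.0], [306.0, 450.0], [323.0, 425.0]]
0.4 [[290.0, 493.0], [307.0, 469.0], [324.0, 444.0]]
0.5 [[288.0, 502.0], [306.0, 477.0], [323.0, 453.0]]
0.6 [[286.0, 511.0], [303.0, 486.0], [320.0, 461.0]]
0.7 [[282.0, 519.0], [300.0, 494.0], [317.0, 469.0]]
```

```bash
python3 - <<'E'
import cv2,numpy as np
a=[cv2.imread(f"pics/{n}.png")[380:560,220:400] for n in("s22","s23","s24","s25")]
cv2.imwrite("pics/cmp.png",np.hstack([cv2.resize(x,(200,200)) for x in a]))
E
```

```text
(no output)
```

View pics/cmp.png

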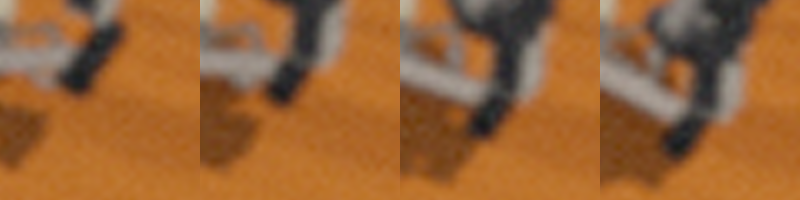

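```bash
python3 - <<'E'
from h import *
im=[get_image(n)[0] for n in("scene","top")]; cv2.imwrite("pics/s26.png",np.hstack([im[0][130:320,140:420],cv2.resize(im[1][140:300,90:450],(428,190))]))
E
python3 st.py | tail -1
```

```text
29.9 [ 0.4822 -0.3492  0.2157] tip [ 0.4841 -0.3526  0.0428] F [-4.6  0.8  9.8] angle est 0.607
```

View pics/s26.png

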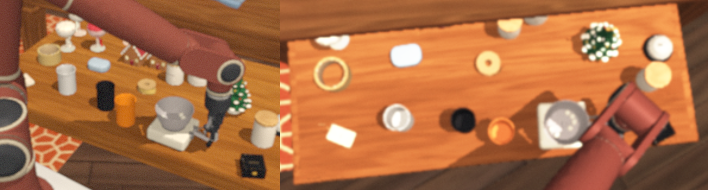

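The tumbler is upright, the other goods look undisturbed, and the paddle is steady at about 0.61 rad with 9.8 N. I hand the job in.

```bash
python3 -c "
from station import *
print(finish_job())"
```

```text
the job is handed in; nothing more can be done
None
```

The job is handed in, with every step done in the order you gave. I poured the sweets into the bowl and stood the empty tumbler back upright near where it started. Then I pressed the paddle to its third click with the shut fingers and was still holding it there at hand-in.

My last checks:
- **Sweets:** a contrast-enhanced top picture, taken after the pour, showed six sweets in the bowl and none on the table. The network search for sweets found nothing, so that count is by eye.
- **Tumbler:** the last pictures show it empty, upright and well clear of the crusher.
- **Paddle:** it was steady at about 0.61 rad worked out from fingertip height, and the bar's position in the picture also fits about 0.6. The fingers were pushing down with about 9.8 N.
- **Sideways force:** about 4 to 5 N also showed on the tool while pressing, probably friction on the bar.
- **Other goods:** they look unmoved in the pictures; I did not measure their positions again.
- **Paddle bar network:** its top-camera reading before the press was wrong (it pointed at the jar), so I placed the press from the depth picture and the crusher's geometry instead.

About 30 s of the 67 s were used.

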